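# Load an amplifier board on the sloping test stand

## Task

Pick up the green amplifier board by its heat sink and lower it over the two locating pins of the sloping test stand, big hole on big pin, until it rests flush on the bed. Let go of it, then throw the red contact lever beside it fully over to the far side, leaving the board seated. Leave the jar, the carton and the screwdriver where they are.

Things in the scene. Friction and masses are not known exactly. Their poses are not given: they have to be found in the camera images.
- board_center (a point): Centre of the 60 (x) x 30 (y) x 50 (z) mm finned aluminium heat sink in the middle of the loose green board, half-way up, 31 mm above the board's underside. Board plate 110 (x) x 160 (y) x 6 mm, about 0.35 kg, lying flat, heat sink up. x: short side, y: long side, z: out of the upper face. Other parts on it: under 4 mm high, over 40 mm from the middle.
- hole_big (a point): Centre of the board's big through hole (14 mm), at the underside; in the board's axes 38 mm in x, 62 mm in y, -31 mm in z from board_center.
- hole_small (a point): Centre of the board's small through hole (10 mm), at the underside, in the opposite corner: -38 mm in x, -62 mm in y, -31 mm in z from board_center.
- bed: Black bed of the fixed test stand, 140 (x) x 180 (y) x 10 mm, tilted 30 degrees so that it faces the robot and up. Origin: centre of its upper face, 66 mm above the table. z is the normal of the face (along the pins), x runs up the slope away from the robot, y is level, to the left. When seated, the board's axes equal the bed's and board_center is 31 mm above the origin along z.
- pin_big (a point): Foot of the big steel locating pin (12 mm thick, 22 mm high, its top 6 mm tapered), on the bed's upper face at 38 mm in x and 62 mm in y of the bed.
- pin_small (a point): Foot of the small steel locating pin (8 mm thick, 22 mm high, its top 6 mm tapered), at -38 mm in x and -62 mm in y of the bed.
- lever (a joint): Red contact lever on the grey block at the right of the stand: 0 leaning to the robot's side, 1.0 rad fully over to the far side; stays where it is left.
- lever_tip (a point): Centre of the lever's red ball (26 mm), on a 10 mm thick rod 90 mm from the hinge. The hinge axis runs along the bed's y axis, 150 mm from the bed's origin towards its -y and 34 mm above the table; at joint value q the rod leans q - 0.5 rad from upright, away from the robot when positive. About 1 N at the ball moves it. The block below is 70 x 50 mm, top 37 mm above the table.
- jar: Bystander: closed jar with blue cap, 56 mm wide, 60 mm high; origin at the centre of its underside.
- carton: Bystander: closed black box 90 x 130 x 40 mm; origin at the centre of its underside.
- driver: Bystander: screwdriver, 170 mm long, lying on the table; origin under its middle.
There are look-alikes about, which are no part of the job. What is shaped like the part that bears board_center but blue is not meant.

How it is judged:
By the outcome, as a careful person would: the job done as asked, in the order asked, and still so for the second after the job is handed in, with the robot touching nothing.
It also fails if it takes over 62 s, if anything falls off the work surface, if the arm or the gripper's body presses on something with over 40 N, if the wrist force passes 120 N, or if a joint passes its speed limit or range.

## Robot

A 6-joint arm with a two-finger parallel gripper is mounted at the origin on the work surface. World frame = base frame: x ahead of the robot, y to its left, z up, the work surface at z = 0. Lengths are in mm, angles in rad, forces in N, time in s.
With the tool pointing down it reaches from about 325 to 775 mm from the base axis. Payload 9.3 kg.
Tool frame: the origin (TCP) lies on the centre line of the jaws, within the pads' length; the fingertips stand 11 mm ahead of it and the grasp point (between the pads) lies 8 mm behind it; x points along the fingers, z is the direction in which the jaws open and shut, and the axes are right-handed (so a half turn about x gives the same grasp; the last joint's range is limited). The gripper opens to 85 mm and grips with 20 to 120 N. Pads are 22 mm wide; open, the fingers measure 114 mm over their backs; the gripper's body (76 mm by 85 mm) begins 54 mm behind the grasp point. The pads swing forward as they close: fully open they stand 13 mm farther back than shut.
Start: joints at [1.064, 0.259, 0.021, 1.334, 0, 1.418], TCP at [190.557, 515.931, 242.279] pointing down, gripper open.
Joint ranges: [-3.04, 3.04], [-0.91, 1.82], [-1.04, 1.36], [-1.92, 1.95], [-1.52, 1.45], [-3.14, 3.14]. Speed limits (rad/s): [2.22, 2.22, 2.79, 3.14, 3.14, 3.14].

## Interface

Orientations are given as a unit quaternion [x, y, z, w].
In Python, from cell import r gives the robot as it stands.
- The arm moves only by the tool move_arm, never from a script. Its argument "series" is a list of rows, each an object with "slide": the shift along the world's x, y, z in mm, a list of three; "twist": the turn about the world's z in rad. In form: [{"slide": [x, y, z], "twist": twist}, ...]. A call has 1 to 20 rows; each row is the pose to reach, as a shift and turn from the pose commanded when the call began; what a row does not reach only later rows make up. A row lasts 1/8 s, in which the tool goes at most 62.5 mm and 10.7 degrees, less where a joint would pass 70% of its speed; a pose out of reach is approached as far as the arm can. A call with a gripper value outside its range is refused whole. "jaw" is the opening, from 0 (shut) to 1 (fully open), set as the call begins (left out, the last holds). The fingers move at their own pace and stop on an object; "grip_force" is the grip in N (left out, the last holds). Time passes only in rows, so rows that repeat a pose let the fingers close. It gives the time, the measured TCP pose, the force and the opening at its end, in the units of the state.
- r.observe(): the state, without advancing time (a new reading comes with each control period).
- r.grab_frame(name): name is "scene" or "side" or "wrist"; returns a dict with "img" (480x640x3 uint8, blue, green, red), "fx", "fy", "cx", "cy" (pixels), "dist_coeffs" ([k1, k2, p1, p2, k3] as OpenCV has them; the pictures are not rectified), "R" (3x3) and "t" (3): a world point X has camera coordinates R X + t. Camera axes: x right, y down, z forward; pixel columns grow to the right and rows downward; lengths in mm; the calibration is good to about 2 mm. A picture is of the moment at which its call begins. There is no depth.
- r.finish_job(): hands the job in, once; it reports no verdict.
Trained networks look in a picture, given as the dict that the camera call returned (one of the last four; its "shot" number tells which), for a name from the list of things; names that differ only in an ending like _2 or _b are one class to them, and where a whole thing is asked for, a point or a joint stands for the part that bears it (a point fixed in the world has none). Each returns a list of dicts, best first, with "p" (0 to 1); they miss things now and then, are a little off and sometimes report something else, mostly with a low value. They report only what shows in the picture. A call takes as long as a camera call. They do not tell look-alikes from the thing itself.
- r.recognise(picture, label): "point" ([x, y, z] in mm, in world coordinates, good to about 4 mm: the middle of the surface that is visible of it).
- r.regions_of(picture, label): "mask" (480x640 bool, what is visible of it).
- r.pinpoint(picture, label): "point" ([x, y, z] in mm, in world coordinates, good to about 4 mm: a listed point, or the origin of a listed thing).
The state is a dict: "t": time; "q": joint angles; "joint_vel": joint speeds; "tau": joint torques, N m; "position": TCP position; "orientation": TCP orientation; "ft_force": force on the tool from outside, world axes, zero at the start; "ft_torque": the same for the moment, N m; "gripper_width": finger opening in mm.
Only numpy, scipy, OpenCV 4.12 (cv2) and the standard library are available. Lean on these libraries where they do the work, as an engineer would, in place of code of your own. Each camera call takes 0.05 s, during which the arm holds its last target.

## Working session

There is one attempt and no reset: what is moved stays moved. The work goes in short steps, Python scripts to look and compute and a tool call to move; the robot and the scene stay as the last step left them, time stands still between calls to the robot, and variables do not carry over. Pictures are saved under pics/ and viewed, and the job is handed in when it is done.

Besides the shell and the picture viewer there is one more tool, called after "Request:" by a JSON object that holds its "op" and its "data". move_arm: Moves the arm, as the interface text tells. Its arguments: {"type":"object","properties":{"series":{"type":"array","items":{"type":"object","properties":{"slide":{"type":"array","items":{"type":"number"}},"twist":{"type":"number"}}}},"jaw":{"type":"number"},"grip_force":{"type":"number"}},"required":["series"]}

```bash
ls; mkdir -p pics
python3 - <<'E'
from cell import r
import cv2
o=r.observe();print(o)
for n in ["scene","side","wrist"]:
    f=r.grab_frame(n);cv2.imwrite(f"pics/a_{n}.png",f["img"]);print(n,f["fx"],f["cx"],f["R"],f["t"],f["dist_coeffs"])
    for l in ["board_center","hole_big","hole_small","bed","pin_big","pin_small","lever_tip","jar","carton","driver"]:
        print(l,[(round(d["p"],2),[round(float(v)) for v in d["point"]]) for d in r.pinpoint(f,l)])
E
```

```text
pics
{'t': 0.0, 'q': array([1.06441617e+00, 2.59218238e-01, 2.07191903e-02, 1.33372159e+00,
       2.70544689e-05, 1.41823136e+00]), 'joint_vel': array([-0.00171377,  0.00059512, -0.0002253 , -0.00051538,  0.0019217 ,
        0.00151091]), 'tau': array([ 3.29756207e-03, -5.55638802e+01,  3.44533253e+01,  1.38550188e-02,
       -1.82039303e-04,  2.59960267e-07]), 'position': array([190.40075902, 515.68371524, 241.63526786]), 'orientation': array([-0.40441619,  0.58064565,  0.40398993,  0.57973296]), 'ft_force': array([-0.6658371 , -0.34181675, -0.46583435]), 'ft_torque': array([-0.02111265, -0.01943064, -0.01716537]), 'gripper_width': 85.07168114626553}
scene 544.1314224448336 315.73524860652407 [[-0.7134707   0.700611    0.01018742]
 [ 0.55372516  0.57267875 -0.604506  ]
 [-0.42935768 -0.42565629 -0.79653544]] [ 328.8172091  -216.04725775 1384.82726943] [-0.13982471  0.          0.          0.          0.        ]
board_center [(0.79, [438, 220, 32]), (0.79, [220, 321, 30])]
hole_big [(0.73, [228, 251, 0]), (0.67, [495, 265, 2]), (0.36, [609, -83, 65])]
hole_small [(0.93, [209, 392, 
[... 864 characters left out ...]
, -32, 88])]
pin_small [(0.65, [562, -140, 50])]
lever_tip []
jar [(0.95, [400, -1, 4]), (0.28, [376, 179, 1])]
carton [(0.94, [737, 164, 3])]
driver [(0.59, [784, -86, 1])]
wrist 348.67941368283107 323.48014169022395 [[ 3.46602458e-01  9.38012072e-01 -2.96663068e-04]
 [ 9.02347158e-01 -3.33337592e-01  2.73231872e-01]
 [ 2.56195906e-01 -9.49705316e-02 -9.61948157e-01]] [-548.57653585  -34.94194648  378.30781692] [-0.00179628  0.          0.          0.          0.        ]
board_center [(0.73, [213, 322, 30])]
hole_big [(0.84, [228, 248, 2]), (0.5, [375, 183, 2])]
hole_small [(0.91, [375, 181, -1]), (0.72, [211, 392, 0])]
bed []
pin_big []
pin_small []
lever_tip []
jar []
carton []
driver []
```

View pics/a_scene.png

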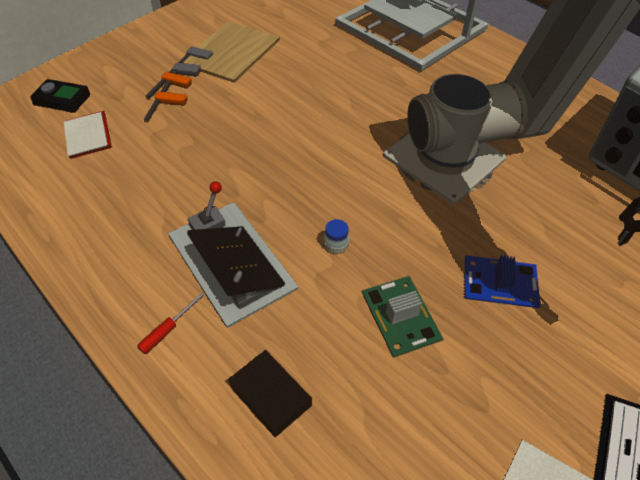

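View pics/a_side.png

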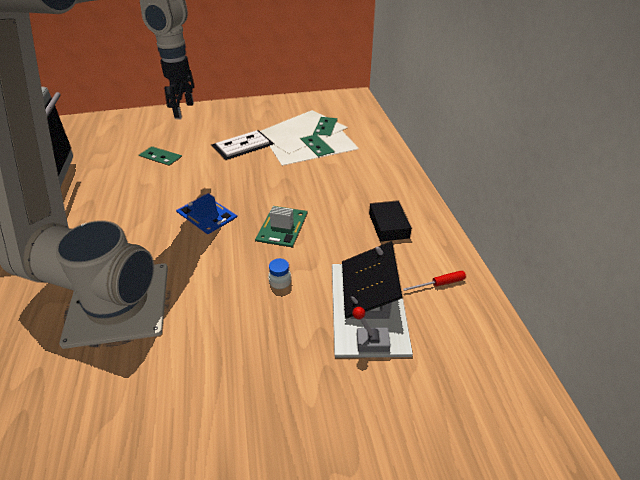

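View pics/a_wrist.png

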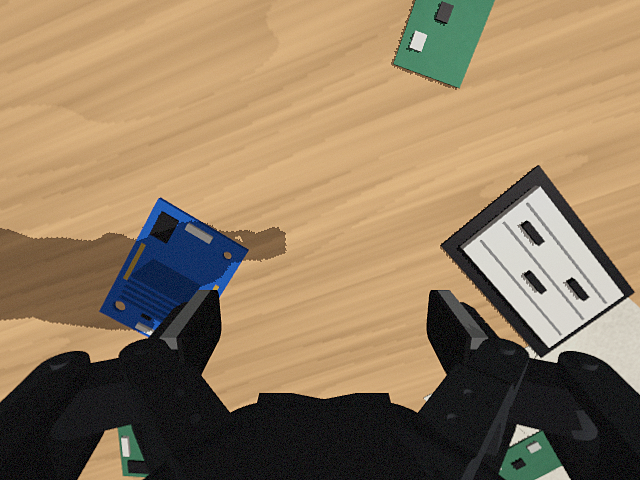

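Candidates: the green board with a grey heat sink at scene (402,315) / side (281,222), the blue board at scene (502,280), and flat green boards without sinks at side (160,155), (318,147) and (325,126). I choose the one at scene (402,315). Next I crop it and measure orientations.

```bash
cat > h.py <<'E'
from cell import r
import cv2,numpy as np
from scipy.spatial.transform import Rotation as Ro
def pts(n,labels,f=None):
    f=f or r.grab_frame(n)
    out={}
    for l in labels:
        out[l]=[(round(d["p"],2),np.round(d["point"],1).tolist()) for d in r.pinpoint(f,l)]
        print(n,l,out[l])
    return f,out
def proj(f,X):
    X=np.atleast_2d(np.array(X,float))
    K=np.array([[f["fx"],0,f["cx"]],[0,f["fy"],f["cy"]],[0,0,1]])
    p,_=cv2.projectPoints(X,cv2.Rodrigues(np.array(f["R"]))[0],np.array(f["t"],float),K,np.array(f["dist_coeffs"],float))
    return p[:,0]
def crop(f,c,h,name,s=5,marks=()):
    im=f["img"].copy()
    x0=max(0,int(c[0]-h));y0=max(0,int(c[1]-h*.75))
    im=im[y0:int(y0+1.5*h),x0:x0+2*h]
    im=cv2.resize(im,None,fx=s,fy=s,interpolation=cv2.INTER_CUBIC)
    for m in marks: cv2.circle(im,(int((m[0]-x0+.5)*s),int((m[1]-y0+.5)*s)),4,(0,0,255),1)
    cv2.imwrite("pics/"+name,im); return x0,y0
def state():
    o=r.observe();M=Ro.from_quat(o["orientation"]).as_matrix()
    print("t",round(o["t"],2),"pos",np.round(o["position"],1),"toolx",np.round(M[:,0],3),"zyaw",round(np.arctan2(M[1,2],M[0,2]),4),"q",np.round(o["q"],2),"F",np.round(o["ft_force"],1),"T",np.round(o["ft_torque"],2),"w",round(o["gripper_width"],1)); return o,M
def boardframe(c,yaw,tilt=0):
    return Ro.from_euler('z',yaw).as_matrix()@Ro.from_euler('y',-tilt).as_matrix()
E
python3 - <<'E'
from h import *
state()
f=r.grab_frame("scene")
crop(f,(402,315),60,"b.png",6)
acc={}
for n in ["scene","side"]:
    pts(n,["hole_big","hole_small","board_center","pin_big","pin_small","bed"])
E
```

```text
t 1.65 pos [190.5 515.9 242.3] toolx [-0.  0. -1.] zyaw 1.217 q [1.06 0.26 0.02 1.33 0.   1.42] F [0.8 1.  0.1] T [-0.01  0.    0.04] w 85.4
scene hole_big [(0.9, [227.3, 252.2, -2.0]), (0.78, [495.6, 268.9, 2.9]), (0.55, [742.6, 161.4, 0.5])]
scene hole_small [(0.66, [210.7, 392.7, -3.1]), (0.56, [373.9, 178.9, -0.9])]
scene board_center [(0.72, [439.2, 215.3, 30.4]), (0.59, [218.9, 320.4, 31.4])]
scene pin_big [(0.94, [646.3, -29.3, 85.0])]
scene pin_small [(0.7, [778.8, -86.7, 2.4]), (0.6, [563.9, -140.7, 46.1])]
scene bed [(0.56, [606.9, -79.8, 65.0])]
side hole_big [(0.73, [495.0, 260.1, -1.8]), (0.72, [225.2, 252.9, -1.3])]
side hole_small [(0.94, [210.8, 393.4, -2.5]), (0.63, [374.1, 175.5, 0.4])]
side board_center [(0.93, [439.5, 220.2, 27.5]), (0.92, [218.7, 323.2, 31.6]), (0.33, [737.3, 166.8, 0.3]), (0.18, [404.1, -1.8, 2.9])]
side pin_big [(0.73, [653.3, -31.4, 87.1]), (0.65, [495.7, 262.2, -1.3])]
side pin_small [(0.93, [560.5, -141.1, 50.6])]
side bed [(0.64, [606.9, -85.2, 66.1])]
```

View pics/b.png

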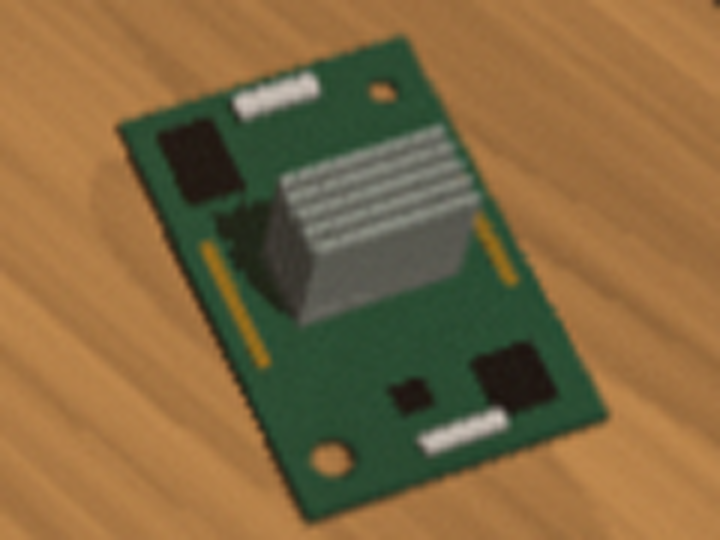

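The crop shows the green board with its grey finned sink. The big hole is at crop (330,458) and the small one at (383,90). I move above it.

Request:
{"op": "move_arm", "data": {"series": [{"slide": [62,-74,-15],"twist": -0.02},{"slide": [124,-148,-30],"twist": -0.04},{"slide": [186,-222,-50],"twist": -0.055},{"slide": [248.5,-296,-62],"twist": -0.055},{"slide": [248.5,-296,-62],"twist": -0.055},{"slide": [248.5,-296,-62],"twist": -0.055},{"slide": [248.5,-296,-62],"twist": -0.055},{"slide": [248.5,-296,-62],"twist": -0.055},{"slide": [248.5,-296,-62],"twist": -0.055},{"slide": [248.5,-296,-62],"twist": -0.055}]}}

```text
t: 3.65
position: [438.3, 221.1, 180.6]
orientation: [-0.389, 0.591, 0.389, 0.591]
ft_force: [0.2, -0.4, 0.4]
gripper_width: 85.6
```

Run:
```python
from h import *
state()
f,_=pts("wrist",["hole_big","hole_small","board_center"])
cv2.imwrite("pics/c.png",f["img"])
m=r.regions_of(f,"board_center")
for d in m: print(d["p"],d["mask"].sum(),np.argwhere(d["mask"]).mean(0))
print(proj(f,[[496,263,6],[375,178,6],[439,219.5,56]]))
```

```text
t 3.65 pos [438.3 221.1 180.6] toolx [ 0.  0. -1.] zyaw 1.164 q [ 0.3   0.19 -0.24  1.15  0.    0.7 ] F [ 0.2 -0.4  0.4] T [-0.03  0.07  0.01] w 85.6
wrist hole_big [(0.96, [495.1, 263.5, -1.2])]
wrist hole_small [(0.57, [372.9, 182.7, 1.9])]
wrist board_center [(0.78, [436.4, 220.6, 34.5])]
0.83 1382 [ 11.59044863 325.223589  ]
0.65 21396 [208.20709478 321.52374276]
[[391.15513433 253.1569036 ]
 [250.39434356 168.44974238]
 [323.7199091  231.03331569]]
```

View pics/c.png

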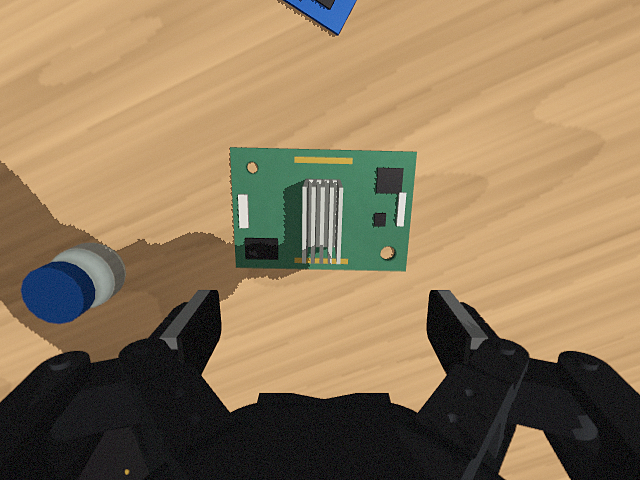

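The green board fills the middle, with holes at (388,253) and (252,168) and corners at about (231,148), (416,152), (407,271) and (236,268). I fit the pose from these points.

```bash
cat >> h.py <<'E'
def back(f,uv,z):
    K=np.array([[f["fx"],0,f["cx"]],[0,f["fy"],f["cy"]],[0,0,1]])
    n=cv2.undistortPoints(np.array(uv,float).reshape(-1,1,2),K,np.array(f["dist_coeffs"],float))[:,0]
    R=np.array(f["R"]);C=-R.T@np.array(f["t"])
    d=np.c_[n,np.ones(len(n))]@R
    return C+d*((z-C[2])/d[:,2])[:,None]
E
python3 - <<'E'
from h import *
f=r.grab_frame("wrist")
g=cv2.cvtColor(f["img"],cv2.COLOR_BGR2HSV)
m=cv2.inRange(g,(65,80,40),(90,255,255));n,l,s,c=cv2.connectedComponentsWithStats(m)
k=1+np.argmax(s[1:,4]);cn,_=cv2.findContours((l==k).astype(np.uint8),cv2.RETR_EXTERNAL,cv2.CHAIN_APPROX_NONE)
w=back(f,cn[0][:,0],6)[:,:2].astype(np.float32)
print(cv2.minAreaRect(w))
print(back(f,[[387.5,253],[252,168]],6))
cv2.imwrite("pics/c2.png",(l==k).astype(np.uint8)*255)
E
```

```text
((434.58990478515625, 219.47189331054688), (159.22752380371094, 108.84416198730469), 65.31895446777344)
[[494.88365327 259.18292832   6.        ]
 [375.57601394 178.86596845   6.        ]]
```

Request:
{"op": "move_arm", "data": {"series": [{"slide": [-3,-0.5,-50],"twist": -0.022},{"slide": [-3,-0.5,-100],"twist": -0.022},{"slide": [-3,-0.5,-153],"twist": -0.022},{"slide": [-3,-0.5,-153],"twist": -0.022},{"slide": [-3,-0.5,-153],"twist": -0.022}], "jaw": 1}}

```text
t: 4.58
position: [436.9, 219.7, 28.8]
orientation: [-0.382, 0.595, 0.381, 0.596]
ft_force: [0.8, -1.0, -0.3]
gripper_width: 85.6
```

Request:
{"op": "move_arm", "data": {"series": [{"slide": [0,0,0],"twist": 0},{"slide": [0,0,0],"twist": 0},{"slide": [0,0,0],"twist": 0},{"slide": [0,0,0],"twist": 0},{"slide": [0,0,0],"twist": 0},{"slide": [0,0,0],"twist": 0},{"slide": [0,0,0],"twist": 0},{"slide": [0,0,0],"twist": 0}], "jaw": 0, "grip_force": 25}}

```text
t: 5.58
position: [436.4, 219.6, 28.1]
orientation: [-0.382, 0.595, 0.382, 0.596]
ft_force: [-1.2, -0.0, 7.5]
gripper_width: 29.9
```

Run:
```python
from h import *
state()
f=r.grab_frame("side");crop(f,(282,222),60,"d.png",6)
```

```text
t 5.58 pos [436.4 219.6  28.1] toolx [ 0.001  0.    -1.   ] zyaw 1.1401 q [ 0.29  0.32 -0.49  0.76  0.    0.72] F [-1.2 -0.   7.5] T [-0.05  0.26  0.04] w 29.9
```

View pics/d.png

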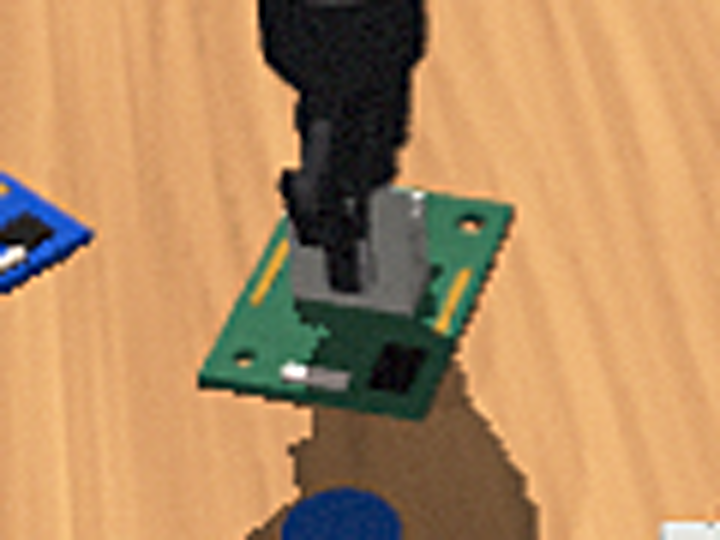

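The fingers hold the sink at 29.9 mm. I lift, then look at how the board hangs.

Request:
{"op": "move_arm", "data": {"series": [{"slide": [0,0,40],"twist": 0},{"slide": [0,0,90],"twist": 0},{"slide": [0,0,150],"twist": 0},{"slide": [35,-50,180],"twist": 0.05},{"slide": [65,-100,180],"twist": 0.12},{"slide": [95,-150,180],"twist": 0.2},{"slide": [120,-200,180],"twist": 0.254},{"slide": [145,-250,180],"twist": 0.254},{"slide": [165,-300,180],"twist": 0.254},{"slide": [175,-335,180],"twist": 0.254},{"slide": [175,-335,180],"twist": 0.254},{"slide": [175,-335,180],"twist": 0.254},{"slide": [175,-335,180],"twist": 0.254}]}}

```text
t: 7.25
position: [610.7, -114.5, 207.3]
orientation: [-0.454, 0.542, 0.454, 0.542]
ft_force: [0.4, -0.3, -3.8]
gripper_width: 29.5
```

Run:
```python
from h import *
state()
for n in ["side","scene"]:
    f,_=pts(n,["board_center","hole_big","hole_small","pin_big","pin_small","lever_tip","bed"])
    p=proj(f,[[610,-110,150]])[0];print(p)
    crop(f,p,90 if n=="side" else 80,f"e_{n}.png",4)
f=r.grab_frame("wrist");cv2.imwrite("pics/e_w.png",f["img"])
```

```text
t 7.25 pos [ 610.7 -114.5  207.3] toolx [-0.  0. -1.] zyaw 1.3951 q [-0.32  0.39  0.13  1.31  0.   -0.14] F [ 0.4 -0.3 -3.8] T [ 0.04 -0.03  0.01] w 29.5
side board_center [(0.9, [218.7, 323.2, 29.1]), (0.59, [613.3, -114.9, 211.0])]
side hole_big [(0.75, [657.5, -60.6, 181.5]), (0.65, [225.5, 247.3, -0.1])]
side hole_small [(0.69, [212.8, 393.5, -4.0]), (0.66, [563.3, -173.0, 179.5])]
side pin_big []
side pin_small [(0.92, [562.3, -137.5, 52.2])]
side lever_tip [(0.8, [541.1, -224.8, 113.4])]
side bed [(0.81, [607.7, -83.9, 64.3])]
[374.51622757 258.10113606]
scene board_center [(0.86, [611.3, -114.8, 210.3]), (0.84, [216.9, 322.1, 32.3]), (0.34, [559.0, -173.4, 180.3])]
scene hole_big [(0.9, [227.2, 251.0, -0.8]), (0.69, [654.9, -54.0, 183.0])]
scene hole_small [(0.82, [209.3, 392.5, -1.0]), (0.61, [561.6, -173.4, 179.0]), (0.54, [566.4, -140.0, 46.4])]
scene pin_big [(0.8, [649.3, -31.6, 86.1])]
scene pin_small [(0.75, [564.5, -138.6, 47.2])]
scene lever_tip []
scene bed [(0.69, [608.4, -82.5, 65.2])]
[221.88188531 224.70358449]
```

View pics/e_side.png

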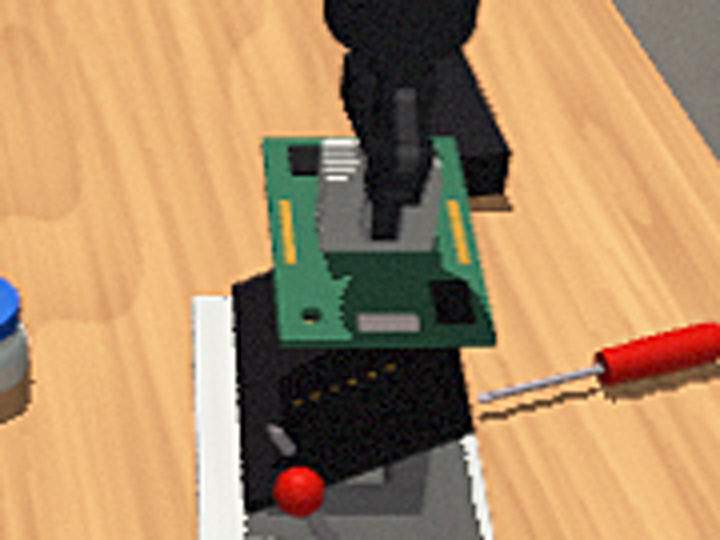

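View pics/e_scene.png

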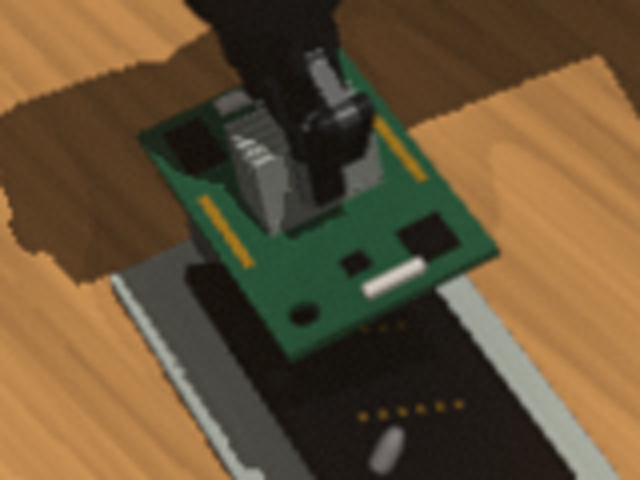

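View pics/e_w.png

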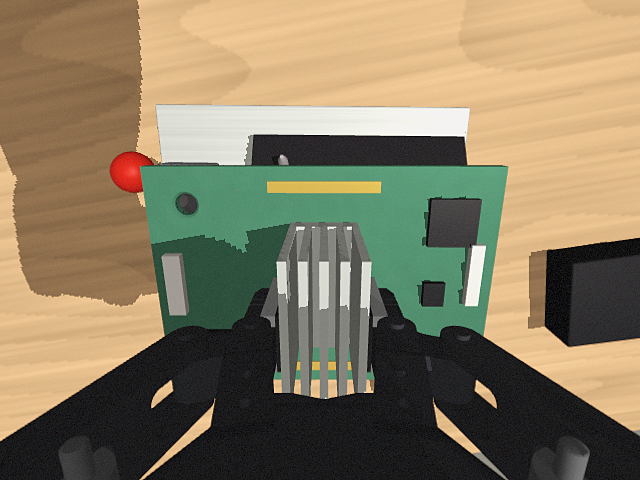

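The board hangs flat. Wrist view: the small hole is at (187,203), the lever ball at (130,172) and the pin at (283,160). Next I work out the board-to-grasp offset and the bed pose.

Run:
```python
from h import *
o,M=state()
f=r.grab_frame("wrist")
g=cv2.cvtColor(f["img"],cv2.COLOR_BGR2HSV)
P=back(f,[[187,203],[141,167],[507,166.5]],185)
print(P)
e=P[2]-P[1];print("len",np.linalg.norm(e),"ydir",np.arctan2(e[1],e[0]))
# center from the front edge midpoint & hole
y=e[:2]/np.linalg.norm(e[:2]);x=np.array([y[1],-y[0]])
c1=(P[1]+P[2])[:2]/2+55*x; c2=P[0][:2]+38*x+62*y
d=o["position"][:2]
for c in (c1,c2): print(c,"tcp in board axes",(d-c)@x,(d-c)@y)
# bed pose averages: pins
pb=[];ps=[];bd=[]
for n in ["side","scene","side","scene"]:
    ff=r.grab_frame(n)
    for l,L,ref in (("pin_big",pb,(650,-31,85)),("pin_small",ps,(564,-140,48)),("bed",bd,(607,-84,66))):
        for q in r.pinpoint(ff,l):
            if np.linalg.norm(np.array(q["point"])-ref)<20: L.append(q["point"])
for L in (pb,ps,bd): print(len(L),np.mean(L,0),np.std(L,0))
```

```text
t 8.1 pos [ 611.1 -115.6  207.3] toolx [-0. -0. -1.] zyaw 1.3939 q [-0.32  0.39  0.13  1.31 -0.   -0.14] F [-0.3  0.  -4.2] T [ 0.   -0.01 -0.02] w 29.8
[[ 560.30832009 -169.69452784  185.        ]
 [ 541.49146521 -184.89437039  185.        ]
 [ 569.23236515  -28.60287505  185.        ]]
len 158.7343347995759 ydir 1.3951311952625884
[ 609.51549358 -116.36059166] tcp in board axes 1.3875441517408973 1.0108813559645529
[ 608.55883016 -115.28967256] tcp in board axes 2.516642124204727 0.12363258156455847
2 [648.8  -29.85  84.55] [0.7  0.15 0.85]
4 [ 565.275 -137.525   48.25 ] [2.70589634 1.26565201 2.55391856]
3 [610.1        -83.53333333  64.76666667] [1.55777619 0.57927157 0.94633797]
```

Run:
```python
from h import *
for n,c in (("scene",(235,255)),("side",(372,290))):
    f=r.grab_frame(n); f["img"]=cv2.imread(f"pics/a_{n}.png")
    B=np.array([607,-84.5,66]);Rb=boardframe(0,-0.176,np.pi/6)
    loc=[[38,62,0],[38,62,22],[-38,-62,0],[-38,-62,22],[70,90,0],[70,-90,0],[-70,-90,0],[-70,90,0]]
    X=B+np.array(loc)@Rb.T
    p=proj(f,X);print(n,np.round(p,1).tolist())
    print(crop(f,c,64,f"g_{n}.png",6,p))
```

```text
scene [[235.9, 280.4], [239.8, 272.2], [236.2, 235.4], [239.7, 227.7], [229.4, 293.0], [186.9, 230.5], [241.7, 226.0], [285.3, 282.9]]
(171, 207)
side [[379.1, 252.7], [375.3, 247.0], [355.1, 302.0], [350.7, 296.5], [389.6, 240.1], [400.2, 294.9], [343.4, 316.1], [339.8, 261.0]]
(308, 242)
```

View pics/g_scene.png

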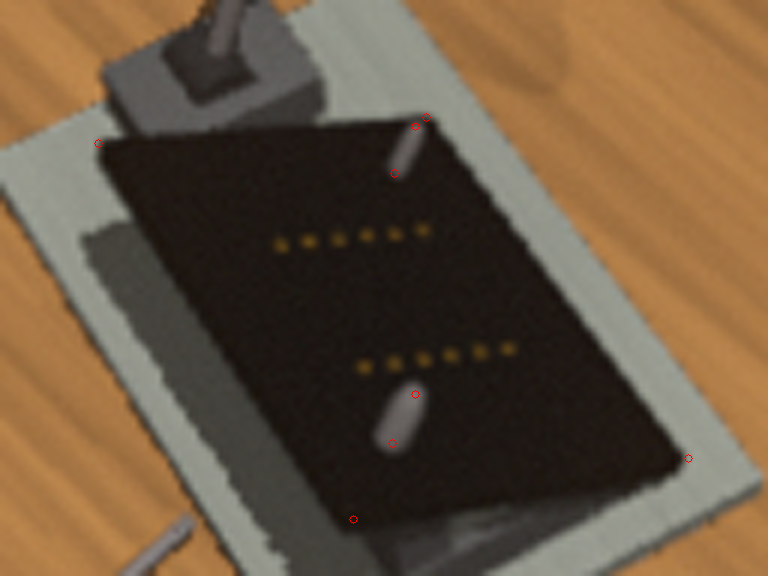

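View pics/g_side.png

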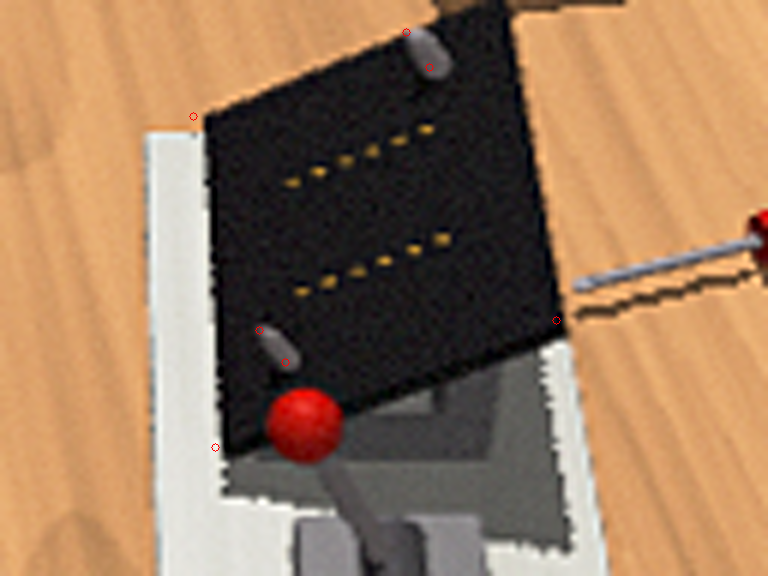

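Run:
```python
from h import *
from scipy.optimize import least_squares
loc=np.array([[38,62,0],[38,62,22],[-38,-62,0],[-38,-62,22],[70,90,0],[70,-90,0],[-70,-90,0],[-70,90,0]])
M={"scene":((171,207),[[392,443],[414,388],[396,174],[417,126],[346,533],[100,141],[433,120],[687,460]]),
"side":((308,242),[[439,70],[416,37],[291,361],[265,332],[507,-3],[565,335],[229,457],[205,117]])}
fs={n:r.grab_frame(n) for n in M}
def res(p,ns,full=False):
    X=p[:2].tolist()+[66]
    X=np.array(X)+loc@boardframe(0,p[2],np.pi/6).T
    out=[]
    for n in ns:
        o,m=M[n];q=np.array(m)/6-.5+np.array(o)
        out.append(proj(fs[n],X)-q)
    return np.concatenate(out).ravel()
for ns in (["scene"],["side"],["scene","side"]):
    s=least_squares(res,[607,-84,-.176],args=(ns,));print(ns,s.x,np.round(s.fun.reshape(-1,2),1).tolist())
```

```text
['scene'] [ 6.07279801e+02 -8.41661458e+01 -1.88444310e-01] [[-0.4, 0.2], [-0.1, 1.3], [0.1, 0.1], [0.2, 0.3], [0.6, -2.1], [0.1, 0.2], [-0.4, -0.3], [0.0, 0.5]]
['side'] [ 6.10089939e+02 -8.77535166e+01 -1.87468695e-01] [[0.4, 0.3], [0.4, 0.1], [0.4, 1.1], [0.4, 0.4], [-0.3, -0.0], [-0.1, -1.3], [-1.1, -0.9], [-0.0, 0.5]]
['scene', 'side'] [ 6.08549316e+02 -8.54642284e+01 -1.86322871e-01] [[-1.3, 0.2], [-1.0, 1.3], [-0.8, 0.0], [-0.8, 0.3], [-0.3, -2.2], [-0.9, 0.2], [-1.3, -0.3], [-0.8, 0.3], [-0.5, -0.2], [-0.5, -0.5], [-0.4, 0.4], [-0.5, -0.3], [-1.3, -0.6], [-1.0, -2.0], [-1.9, -1.5], [-0.8, -0.0]]
```

```bash
cat >> h.py <<'E'
BED=np.array([608.3,-85.5,66.]);YB=-0.187
def tcp_for(c,grip=(1.5,0.3,5.0),bed=None,yb=None,tilt=np.pi/6):
    "board centre c in bed coords -> world TCP"
    b=BED if bed is None else bed
    Rb=boardframe(0,YB if yb is None else yb,tilt)
    return b+Rb@(np.array(c,float)+np.array(grip))+[0,0,-8]
E
python3 - <<'E'
from h import *
o,M=state()
cur=np.array([611.4,-115.5,207.3])
for z in (75,55,45,37,31,29.5): print(z,np.round(tcp_for((32,-40,z))-o["position"],1), np.round(tcp_for((32,-40,z)),1))
E
```

```text
t 9.15 pos [ 611.  -115.5  207.3] toolx [-0.  0. -1.] zyaw 1.394 q [-0.32  0.39  0.13  1.31  0.   -0.14] F [ 0.2  0.3 -4.3] T [ 0.05  0.03 -0.02] w 29.8
75 [-20.9  -6.9 -63.2] [ 590.1 -122.5  144. ]
55 [-11.1  -8.8 -80.5] [ 599.9 -124.3  126.7]
45 [ -6.2  -9.7 -89.2] [ 604.9 -125.3  118.1]
37 [ -2.3 -10.5 -96.1] [ 608.8 -126.   111.1]
31 [   0.7  -11.  -101.3] [ 611.7 -126.6  105.9]
29.5 [   1.4  -11.2 -102.6] [ 612.5 -126.7  104.6]
```

Request:
{"op": "move_arm", "data": {"series": [{"slide": [0.5,-11,-30],"twist": -0.011},{"slide": [0.5,-11,-60],"twist": -0.011},{"slide": [0.5,-11,-72],"twist": -0.011},{"slide": [0.5,-11,-76],"twist": -0.011},{"slide": [0.5,-11,-80],"twist": -0.011},{"slide": [0.5,-11,-84],"twist": -0.011},{"slide": [0.5,-11,-88],"twist": -0.011},{"slide": [0.5,-11,-88],"twist": -0.011}]}}

```text
t: 10.15
position: [611.2, -126.5, 121.3]
orientation: [-0.451, 0.544, 0.451, 0.545]
ft_force: [-5.5, 0.6, 4.7]
gripper_width: 29.8
```

Run:
```python
from h import *
state()
f=r.grab_frame("side");crop(f,(372,270),80,"i_side.png",5)
f=r.grab_frame("scene");crop(f,(225,240),80,"i_scene.png",5)
```

```text
t 10.15 pos [ 611.2 -126.5  121.3] toolx [ 0.001 -0.001 -1.   ] zyaw 1.3833 q [-0.34  0.44 -0.02  1.11 -0.   -0.15] F [-5.5  0.6  4.7] T [0.2  0.99 0.05] w 29.8
```

View pics/i_side.png

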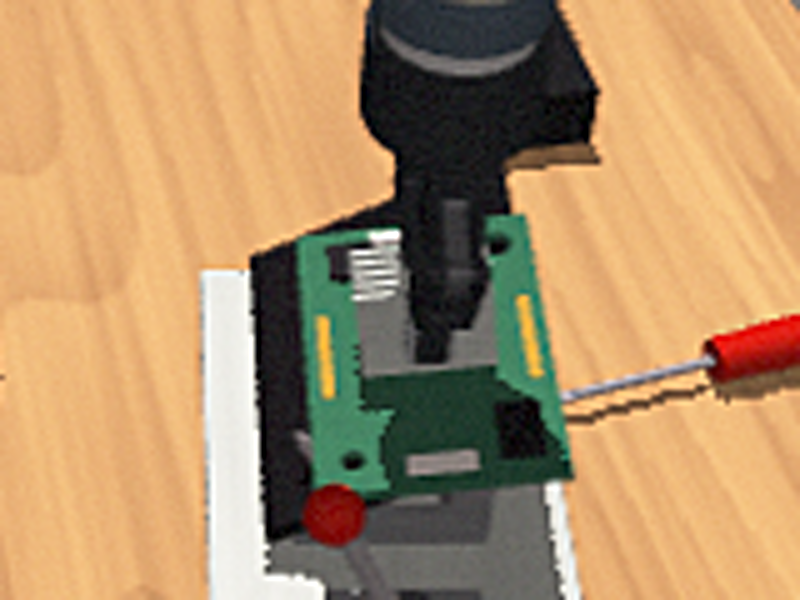

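View pics/i_scene.png

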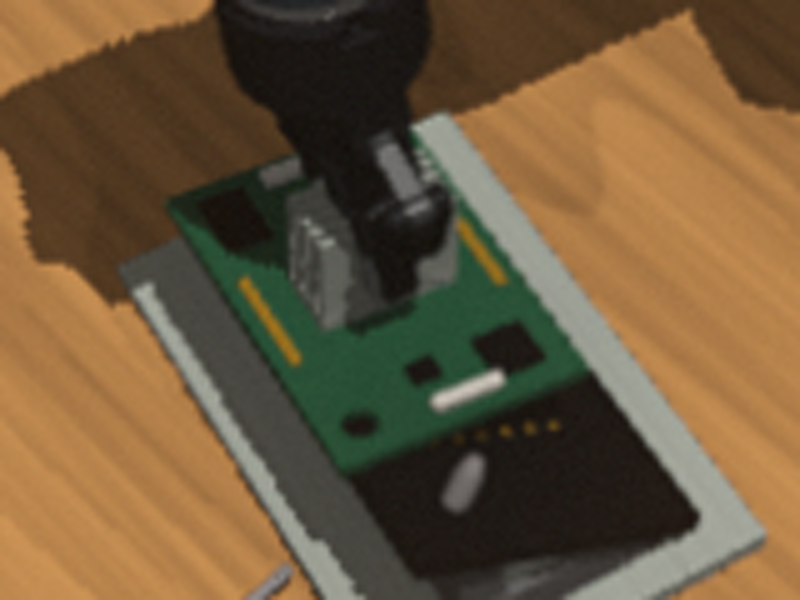

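Both views show the board tilting in the jaws on the bed's upper edge, at only about 5 N. I continue down to flush.

Request:
{"op": "move_arm", "data": {"series": [{"slide": [0,0,-3],"twist": 0},{"slide": [0,0,-6],"twist": 0},{"slide": [0,0,-8],"twist": 0},{"slide": [0,0,-10],"twist": 0},{"slide": [0,0,-10],"twist": 0}]}}

```text
t: 10.88
position: [609.9, -126.2, 111.1]
orientation: [-0.451, 0.545, 0.451, 0.544]
ft_force: [-13.3, 2.6, 7.4]
gripper_width: 29.8
```

Request:
{"op": "move_arm", "data": {"series": [{"slide": [0,0,-1],"twist": 0},{"slide": [0,0,-2],"twist": 0},{"slide": [0,0,-3],"twist": 0},{"slide": [0,0,-3],"twist": 0}]}}

```text
t: 11.38
position: [609.7, -126.2, 108.1]
orientation: [-0.451, 0.545, 0.451, 0.544]
ft_force: [-15.1, 3.0, 8.3]
gripper_width: 29.7
```

Run:
```python
from h import *
state()
f=r.grab_frame("side");crop(f,(372,270),80,"j_side.png",5)
f=r.grab_frame("scene");crop(f,(225,240),80,"j_scene.png",5)
```

```text
t 11.38 pos [ 609.7 -126.2  108.1] toolx [-0.002 -0.    -1.   ] zyaw 1.3831 q [-0.34  0.45 -0.04  1.08 -0.   -0.15] F [-15.1   3.    8.3] T [0.42 2.51 0.1 ] w 29.7
```

View pics/j_side.png

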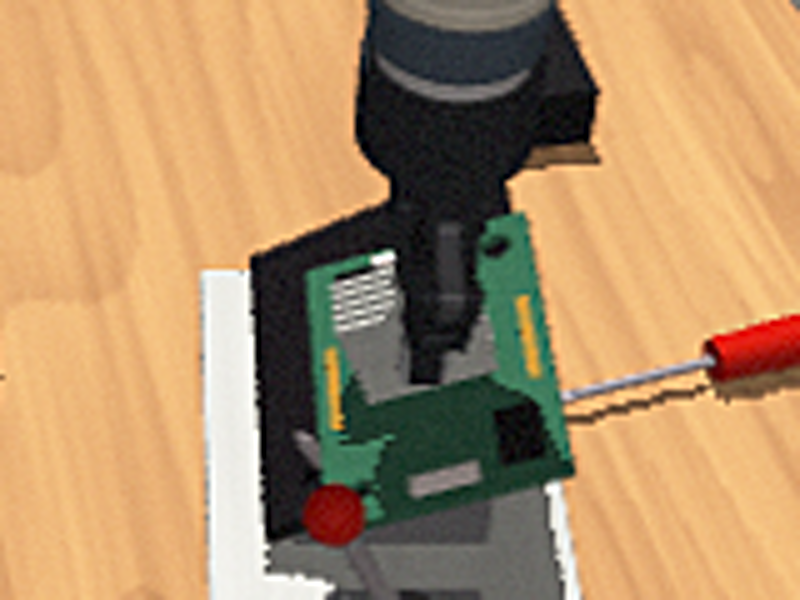

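View pics/j_scene.png

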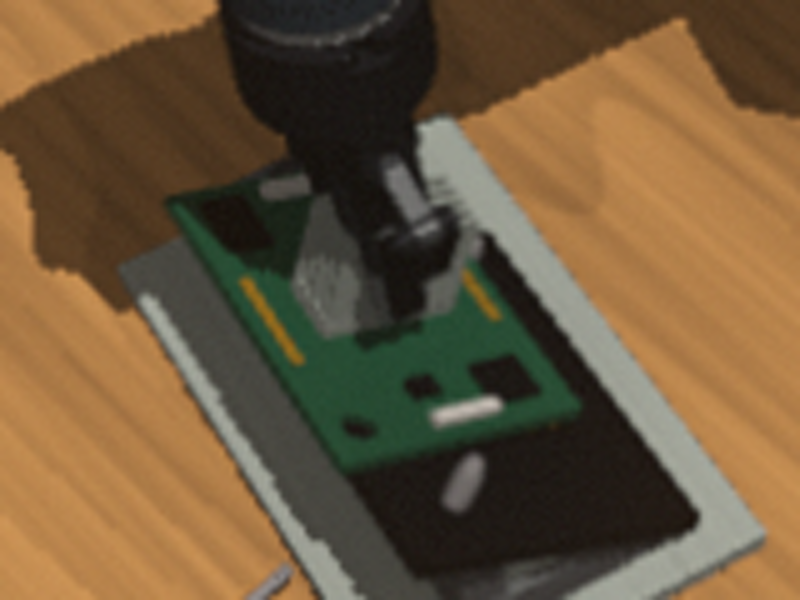

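Request:
{"op": "move_arm", "data": {"series": [{"slide": [0,0,-1],"twist": 0},{"slide": [0,0,-2],"twist": 0},{"slide": [0,0,-3],"twist": 0},{"slide": [0,0,-3],"twist": 0}]}}

```text
t: 11.98
position: [609.6, -126.2, 104.9]
orientation: [-0.45, 0.545, 0.451, 0.544]
ft_force: [-14.3, 1.6, 7.6]
gripper_width: 29.7
```

Run:
```python
from h import *
state()
f=r.grab_frame("side");crop(f,(372,270),80,"k_side.png",5)
f=r.grab_frame("scene");crop(f,(225,240),80,"k_scene.png",5)
f=r.grab_frame("wrist");cv2.imwrite("pics/k_w.png",f["img"])
```

```text
t 11.97 pos [ 609.6 -126.2  104.9] toolx [-0.002 -0.    -1.   ] zyaw 1.3832 q [-0.34  0.45 -0.05  1.08 -0.   -0.15] F [-14.3   1.6   7.6] T [0.35 2.49 0.13] w 29.7
```

View pics/k_side.png

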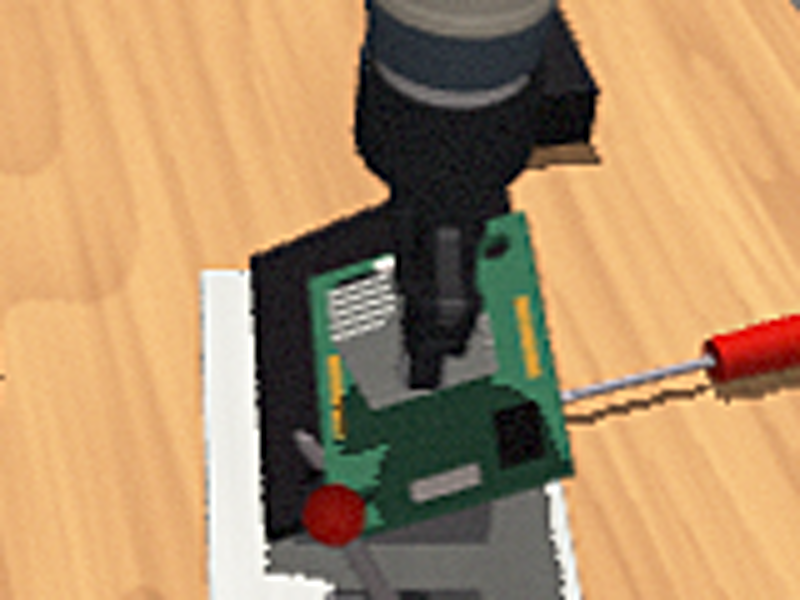

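View pics/k_w.png

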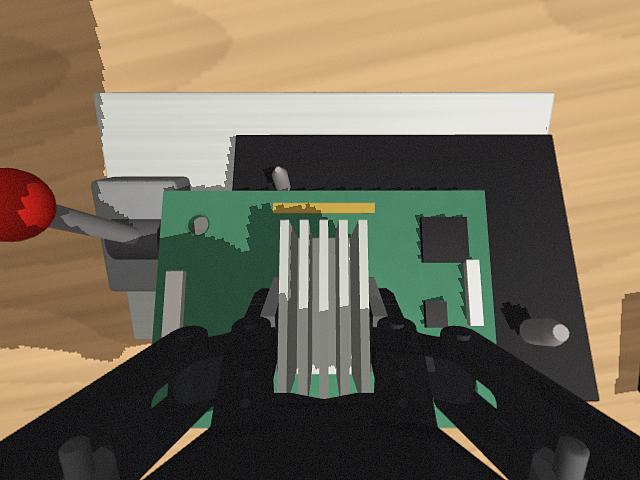

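Request:
{"op": "move_arm", "data": {"series": [{"slide": [0,0,-1],"twist": 0},{"slide": [0,0,-2],"twist": 0},{"slide": [0,0,-2],"twist": 0}]}}

```text
t: 12.5
position: [609.6, -126.2, 102.8]
orientation: [-0.45, 0.545, 0.451, 0.544]
ft_force: [-13.8, 2.3, 6.6]
gripper_width: 29.6
```

Request:
{"op": "move_arm", "data": {"series": [{"slide": [0,0,-1],"twist": 0},{"slide": [0,0,-2],"twist": 0},{"slide": [0,0,-2],"twist": 0}]}}

```text
t: 12.88
position: [609.6, -126.2, 100.7]
orientation: [-0.45, 0.545, 0.451, 0.544]
ft_force: [-13.9, 1.5, 6.0]
gripper_width: 29.8
```

Run:
```python
from h import *
state()
f=r.grab_frame("scene");crop(f,(225,240),80,"l_scene.png",5)
f=r.grab_frame("wrist");cv2.imwrite("pics/l_w.png",f["img"])
```

```text
t 12.88 pos [ 609.6 -126.2  100.7] toolx [-0.002 -0.    -1.   ] zyaw 1.3831 q [-0.34  0.45 -0.05  1.07 -0.   -0.15] F [-13.9   1.5   6. ] T [0.32 2.35 0.14] w 29.8
```

View pics/l_scene.png

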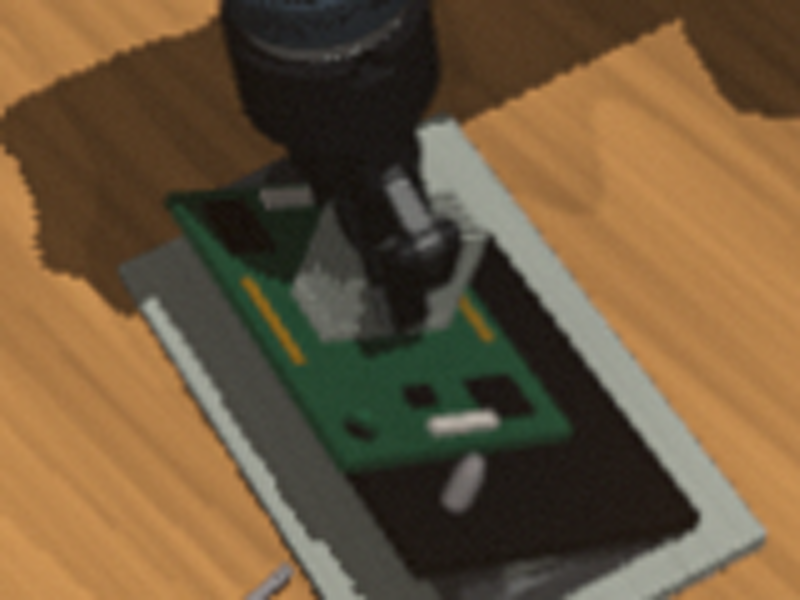

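View pics/l_w.png

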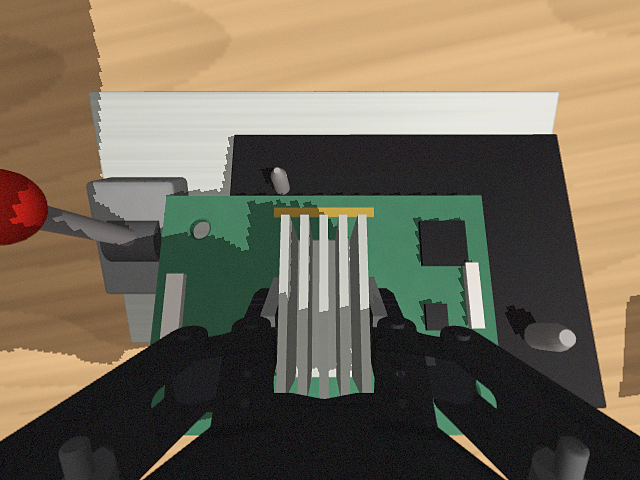

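```bash
cat >> h.py <<'E'
from scipy.optimize import least_squares
def fitboard(obs,frames,guess,yaw=-0.1876):
    """obs: {cam:[(loc,(u,v)),..]}; returns centre, tilt"""
    def res(p):
        Rb=boardframe(0,yaw,p[3]);o=[]
        for n,L in obs.items():
            X=p[:3]+np.array([l for l,_ in L],float)@Rb.T
            o.append(proj(frames[n],X)-np.array([q for _,q in L],float))
        return np.concatenate(o).ravel()
    s=least_squares(res,list(guess)+[0.5],loss="soft_l1")
    return s.x,res(s.x).reshape(-1,2)
E
python3 - <<'E'
from h import *
fr={n:r.grab_frame(n) for n in("wrist","scene")}
S=lambda u,v:(145+u/5-.5,180+v/5-.5)
obs={"wrist":[((-55,-80,-25),(166,196)),((-55,80,-25),(483,195.5)),((-38,-62,-25),(201,229)),((-30,-15,25),(281,214)),((-30,15,25),(369,214))],
"scene":[((38,62,-25),S(361,429)),((55,80,-25),S(343,465)),((-55,80,-25),S(571,430)),((55,-80,-25),S(170,195))]}
o,M=state()
for k in (obs,{"wrist":obs["wrist"]},{"scene":obs["scene"]}):
    x,e=fitboard(k,fr,(610,-126,110));print(np.round(x,2),np.degrees(x[3]),np.round(e,1).tolist())
    Rb=boardframe(0,-.1876,x[3]); print("grip in board",np.round(Rb.T@(o["position"]+[0,0,8]-x[:3]),1))
    Rb=boardframe(0,YB,np.pi/6); print("center in bed",np.round(Rb.T@(x[:3]-BED),1))
E
```

```text
t 13.07 pos [ 609.6 -126.2  100.7] toolx [-0.003 -0.    -1.   ] zyaw 1.3832 q [-0.34  0.45 -0.05  1.07 -0.   -0.15] F [-14.4   2.3   5.8] T [0.38 2.31 0.13] w 29.5
[ 6.0498e+02 -1.2589e+02  1.0602e+02  5.2000e-01] 29.58881086935885 [[0.7, -0.2], [0.2, 0.2], [-1.6, -0.7], [1.4, 0.1], [-0.6, 0.1], [-0.6, -0.6], [-0.1, -0.3], [-0.2, 0.3], [-0.9, -0.4]]
grip in board [5.3 0.6 0. ]
center in bed [ 23.7 -40.3  32.5]
[ 6.0491e+02 -1.2593e+02  1.0634e+02  5.2000e-01] 29.728296061546253 [[0.4, -0.0], [0.3, 0.4], [-1.9, -0.5], [1.2, 0.0], [-0.7, 0.0]]
grip in board [ 5.2  0.7 -0.3]
center in bed [ 23.8 -40.4  32.8]
[ 6.0222e+02 -1.2969e+02  9.9060e+01  5.0000e-01] 28.857949707764813 [[-0.2, -0.3], [0.3, -0.0], [0.1, 0.1], [-0.3, 0.3]]
grip in board [10.4  4.9  5.2]
center in bed [ 18.5 -44.6  27.5]
```

The fit gives a 29.6° tilt and the board about flush at bed (24,-40). The board slid about 5 mm in the jaws. I lift along the bed normal, then shift over the pins.

Run:
```python
from h import *
Rb=boardframe(0,YB,np.pi/6)
print(Rb@[0,0,35.],Rb@[-23.7,40.3,35],Rb)
```

```text
[-17.19491186   3.25346064  30.31088913] [-29.86963749  46.666694    18.46088913] [[ 0.85092746  0.18591204 -0.4912832 ]
 [-0.16100455  0.98256639  0.09295602]
 [ 0.5         0.          0.8660254 ]]
```

Request:
{"op": "move_arm", "data": {"series": [{"slide": [-3,0.5,4],"twist": 0},{"slide": [-9,1.5,14],"twist": 0},{"slide": [-17,3,30],"twist": 0},{"slide": [-22,17,26],"twist": 0},{"slide": [-27,32,22],"twist": 0},{"slide": [-31.5,46.5,18.5],"twist": 0},{"slide": [-31.5,46.5,18.5],"twist": 0},{"slide": [-31.5,46.5,18.5],"twist": 0},{"slide": [-31.5,46.5,18.5],"twist": 0}]}}

```text
t: 14.2
position: [580.3, -80.4, 117.8]
orientation: [-0.451, 0.545, 0.451, 0.545]
ft_force: [-0.2, -0.2, -4.8]
gripper_width: 29.8
```

Run:
```python
from h import *
state()
f=r.grab_frame("scene");print(crop(f,(225,250),80,"m_scene.png",5))
f=r.grab_frame("side");print(crop(f,(372,270),80,"m_side.png",5))
f=r.grab_frame("wrist");cv2.imwrite("pics/m_w.png",f["img"])
```

```text
t 14.2 pos [580.3 -80.4 117.8] toolx [ 0. -0. -1.] zyaw 1.3827 q [-0.28  0.38 -0.13  1.07 -0.   -0.09] F [-0.2 -0.2 -4.8] T [-0.    0.06  0.  ] w 29.8
(145, 190)
(292, 210)
```

View pics/m_scene.png

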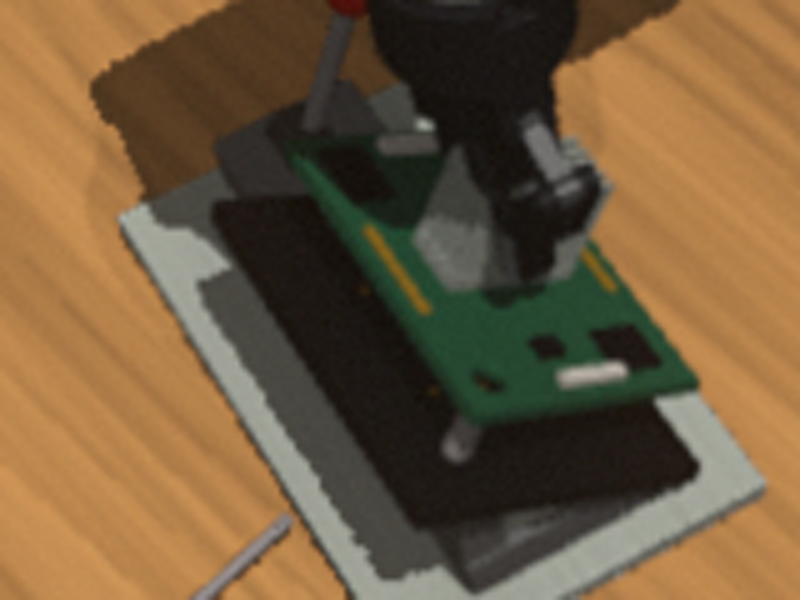

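View pics/m_side.png

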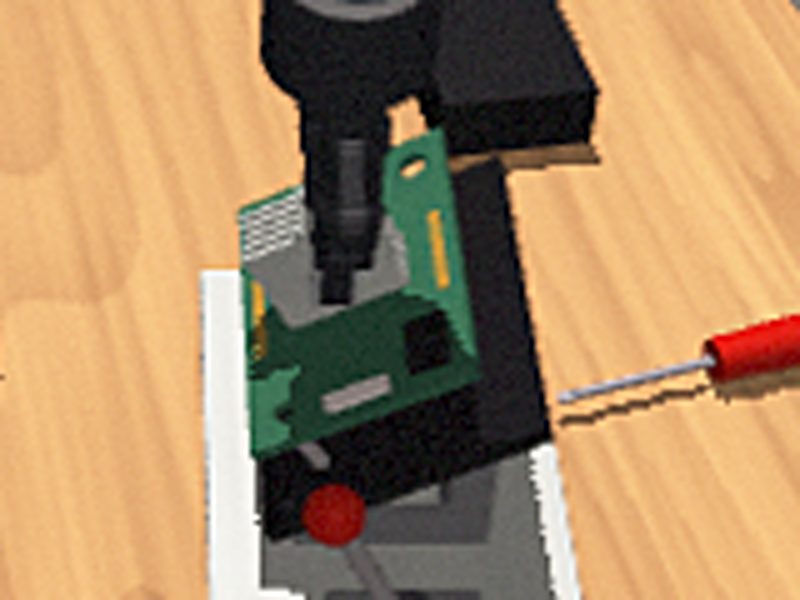

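View pics/m_w.png

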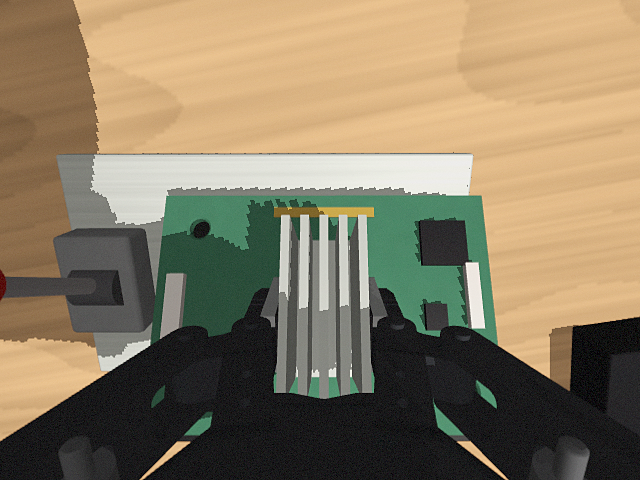

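Run:
```python
from h import *
loc=np.array([[38,62,0],[38,62,22],[-38,-62,0],[-38,-62,22],[70,90,0],[70,-90,0],[-70,-90,0],[-70,90,0]])
B={"scene":((171,207),[[392,443],[414,388],[396,174],[417,126],[346,533],[100,141],[433,120],[687,460]]),
"side":((308,242),[[439,70],[416,37],[291,361],[265,332],[507,-3],[565,335],[229,457],[205,117]])}
fr={n:r.grab_frame(n) for n in("scene","side","wrist")}
X=BED+loc@boardframe(0,YB,np.pi/6).T
sh={}
for n in B:
    o,m=B[n];q=np.array(m)/6-.5+np.array(o);d=proj(fr[n],X)-q
    sh[n]=np.median(d,0);print(n,sh[n])
S=lambda u,v:np.array((145+u/5-.5,190+v/5-.5))+sh["scene"]
D=lambda u,v:np.array((292+u/5-.5,210+v/5-.5))+sh["side"]
obs={"scene":[((38,62,-25),S(488,382)),((55,80,-25),S(474,413)),((-55,80,-25),S(697,379)),((55,-80,-25),S(291,152))],
"side":[((38,62,-25),D(413,166)),((55,80,-25),D(441,130)),((55,-80,-25),D(478,376)),((-55,-80,-25),D(254,452))]}
wr={"wrist":[((-55,-80,-25),(166,196)),((-55,80,-25),(482.5,195.5)),((-38,-62,-25),(201,229)),((-30,-15,25),(281,214)),((-30,15,25),(369,214))]}
o,M=state()
for k in (obs,{"scene":obs["scene"]},{"side":obs["side"]},wr,{**obs,**wr}):
    x,e=fitboard(k,fr,(583,-80,120));print(list(k),np.round(x,2),round(np.degrees(x[3]),1),np.round(e,1).tolist())
    Rb=boardframe(0,-.1876,x[3]); print("grip in board",np.round(Rb.T@(o["position"]+[0,0,8]-x[:3]),1))
    Rb=boardframe(0,YB,np.pi/6); print("center in bed",np.round(Rb.T@(x[:3]-BED),1))
```

```text
scene [-0.75364     0.12690315]
side [-0.77905873 -0.32940745]
t 14.5 pos [580.1 -80.3 117.8] toolx [-0. -0. -1.] zyaw 1.3827 q [-0.28  0.38 -0.13  1.07 -0.   -0.09] F [ 0.3  1.1 -3.6] T [ 0.    0.02 -0.02] w 29.5
['scene', 'side'] [ 5.7719e+02 -8.0040e+01  1.2361e+02  4.9000e-01] 28.1 [[0.0, -0.3], [0.1, 1.4], [0.8, 0.4], [-1.6, -1.8], [0.0, 0.2], [0.2, -0.0], [0.2, -0.4], [-0.9, 0.4]]
grip in board [3.6 0.3 0.5]
center in bed [ 1.5 -0.4 65.7]
['scene'] [ 5.6462e+02 -9.9960e+01  9.1280e+01  4.8000e-01] 27.4 [[0.1, -0.5], [0.3, 1.0], [-0.4, -0.1], [-0.0, -0.2]]
grip in board [26.1 22.2 25.3]
center in bed [-22.2 -22.3  42. ]
['side'] [ 5.7958e+02 -7.3670e+01  1.1693e+02  5.0000e-01] 28.6 [[0.1, 0.4], [0.2, 0.1], [0.1, -0.8], [-0.4, 0.2]]
grip in board [ 5.7 -6.4  6.9]
center in bed [-0.9  6.3 59.3]
['wrist'] [ 5.7541e+02 -8.0150e+01  1.2312e+02  5.2000e-01] 29.8 [[0.5, 0.1], [0.4, 0.3], [-1.9, -0.5], [1.2, 0.1], [-0.9, -0.0]]
grip in board [5.3 0.7 0. ]
center in bed [-0.3 -0.9 66.1]
['scene', 'side', 'wrist'] [ 5.7556e+02 -8.0170e+01  1.2278e+02  5.2000e-01] 29.7 [[0.6, -0.9], [0.7, 0.5], [0.8, 0.8], [-1.0, -2.6], [-0.6, 0.2], [-0.4, -0.2], [-0.5, -0.6], [-1.0, 1.1], [0.7, 0.0], [0.1, 0.3], [-1.6, -0.5], [1.3, 0.4], [-1.0, 0.3]]
grip in board [5.4 0.7 0.4]
center in bed [-0.3 -0.9 65.7]
```

Estimates put the board within about 1 mm of alignment at a 29.7° tilt. I descend along the normal to just above the pin tips and look again.

Request:
{"op": "move_arm", "data": {"series": [{"slide": [2.5,0,-4.3],"twist": 0},{"slide": [5,0,-8.7],"twist": 0},{"slide": [5.5,-0.5,-9.5],"twist": 0},{"slide": [5.5,-0.5,-9.5],"twist": 0}]}}

```text
t: 15.0
position: [585.5, -80.5, 108.1]
orientation: [-0.451, 0.545, 0.451, 0.545]
ft_force: [-0.4, 0.4, -3.9]
gripper_width: 29.7
```

Run:
```python
from h import *
state()
f=r.grab_frame("scene");print(crop(f,(235,260),48,"n_scene.png",8))
f=r.grab_frame("side");print(crop(f,(365,270),48,"n_side.png",8))
f=r.grab_frame("wrist");print(crop(f,(200,230),60,"n_w.png",6))
```

```text
t 15.0 pos [585.5 -80.5 108.1] toolx [-0.  0. -1.] zyaw 1.383 q [-0.28  0.4  -0.13  1.05 -0.   -0.09] F [-0.4  0.4 -3.9] T [-0.02  0.02  0.03] w 29.7
(187, 224)
(317, 234)
(140, 185)
```

View pics/n_scene.png

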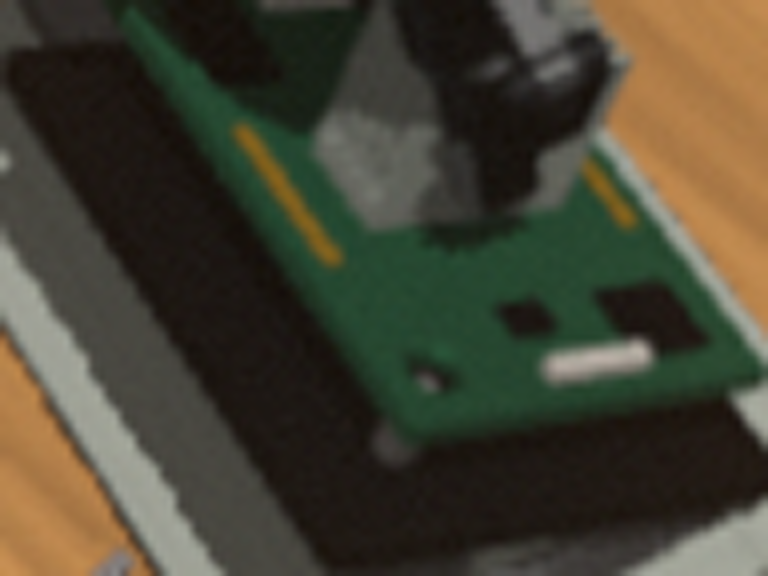

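View pics/n_side.png

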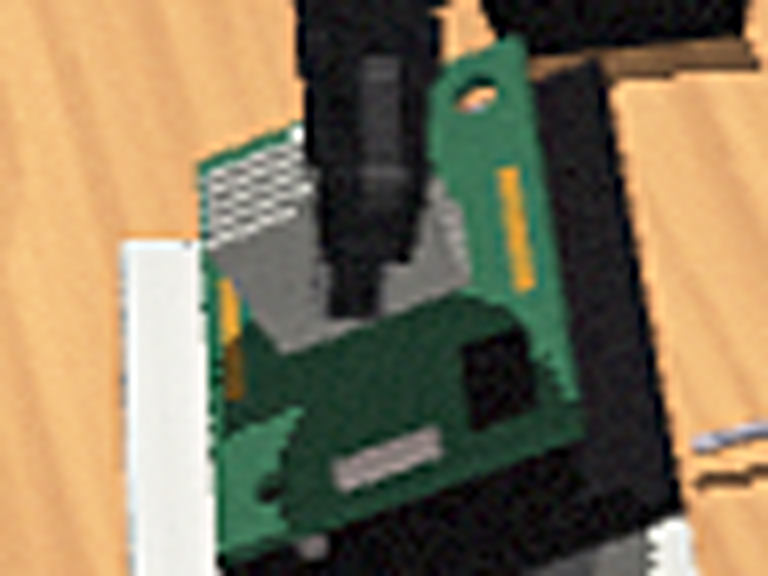

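View pics/n_w.png

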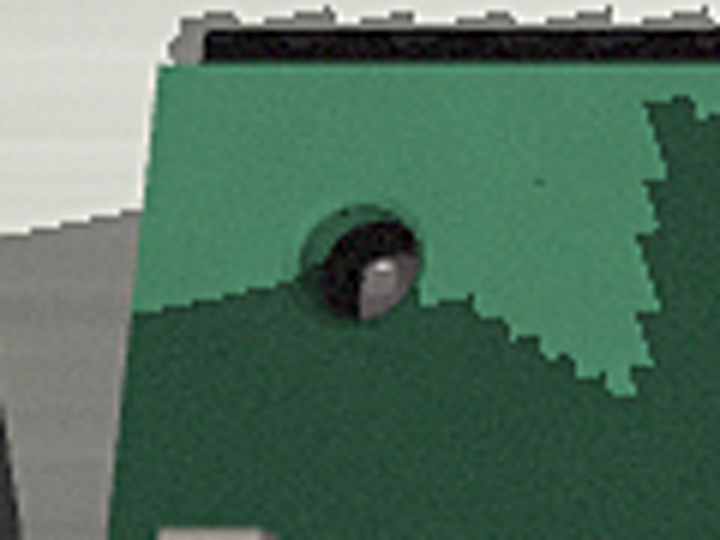

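The wrist crop shows the small pin's tip inside the small hole at crop (385,275), rim centre (362,265). The scene crop shows the big pin's tip inside the big hole at crop (430,380). I compare both with where an aligned tip would appear.

Run:
```python
from h import *
o,M=state()
Rb=boardframe(0,-.1876,np.radians(29.8))
c=o["position"]+[0,0,8]-Rb@np.array([5.3,.7,0.])
fw=r.grab_frame("wrist");fs=r.grab_frame("scene")
for f,s,lab,(x0,y0),k in ((fw,-1,"small",(140,185),6),(fs,1,"big",(187,224),8)):
    # rim top, rim bottom, tip at gap 0,2,4, plus unit shifts
    L=[[38*s,62*s,-25],[38*s,62*s,-31],[38*s,62*s,-31],[38*s,62*s,-33],[38*s,62*s,-35],[38*s+1,62*s,-33],[38*s,62*s+1,-33]]
    p=proj(f,c+np.array(L)@Rb.T);print(lab,np.round((p-[x0,y0]+.5)*k,0).tolist())
    a=np.linspace(0,6.28,24);R=5 if s<0 else 7
    im=cv2.imread("pics/n_w.png" if s<0 else "pics/n_scene.png")
    for z,col in((-25,(0,0,255)),(-31,(255,0,0))):
        q=(proj(f,c+np.c_[38*s+R*np.cos(a),62*s+R*np.sin(a),a*0+z]@Rb.T)-[x0,y0]+.5)*k
        cv2.polylines(im,[q.astype(int)],True,col,1)
    cv2.imwrite(f"pics/o_{lab}.png",im)
```

```text
t 15.15 pos [585.6 -80.6 108.4] toolx [ 0. -0. -1.] zyaw 1.383 q [-0.28  0.4  -0.13  1.05  0.   -0.09] F [-0.8 -0.2 -4.1] T [0.01 0.04 0.01] w 29.8
small [[358.0, 264.0], [382.0, 282.0], [382.0, 282.0], [390.0, 288.0], [398.0, 294.0], [389.0, 299.0], [402.0, 288.0]]
big [[429.0, 366.0], [420.0, 384.0], [420.0, 384.0], [418.0, 390.0], [415.0, 396.0], [414.0, 391.0], [420.0, 393.0]]
```

View pics/o_small.png

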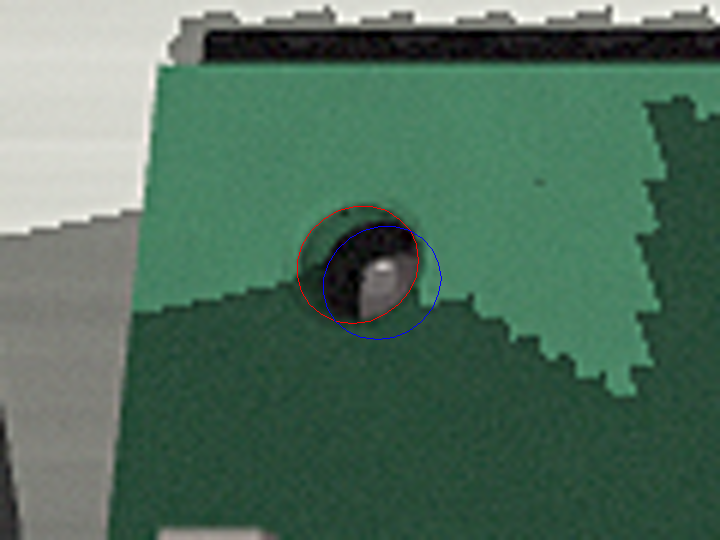

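View pics/o_big.png

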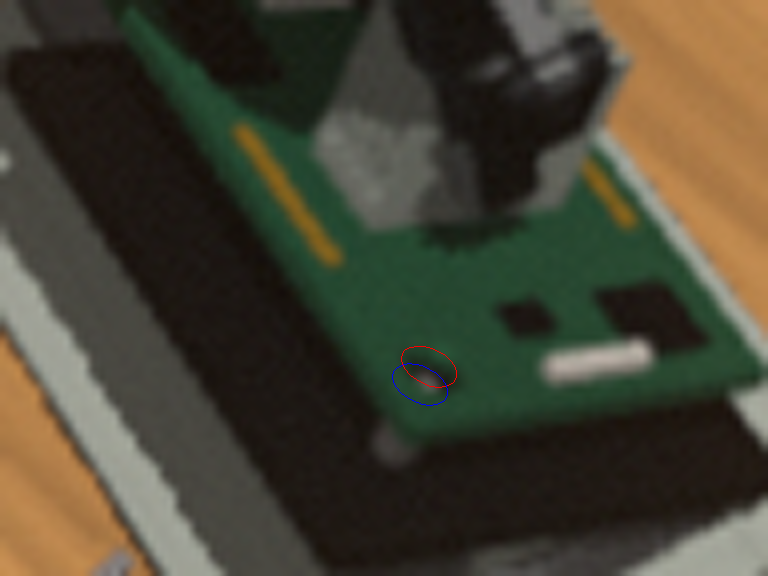

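Both tips sit about 1 mm towards -x and slightly towards -y of the aligned place, so I correct and descend 4 mm.

Request:
{"op": "move_arm", "data": {"series": [{"slide": [-1.15,-0.5,-0.6],"twist": 0},{"slide": [-0.2,-0.7,-2.3],"twist": 0},{"slide": [0.8,-0.9,-4.1],"twist": 0},{"slide": [0.8,-0.9,-4.1],"twist": 0}]}}

```text
t: 15.75
position: [586.4, -81.5, 103.9]
orientation: [-0.451, 0.545, 0.451, 0.545]
ft_force: [-0.4, 0.3, -3.8]
gripper_width: 29.9
```

Run:
```python
from h import *
state()
f=r.grab_frame("scene");print(crop(f,(235,260),48,"p_scene.png",8))
f=r.grab_frame("wrist");print(crop(f,(200,230),60,"p_w.png",6))
```

```text
t 15.75 pos [586.4 -81.5 103.9] toolx [-0.  0. -1.] zyaw 1.383 q [-0.28  0.4  -0.13  1.04 -0.   -0.09] F [-0.4  0.3 -3.8] T [-0.06  0.02  0.01] w 29.9
(187, 224)
(140, 185)
```

View pics/p_scene.png

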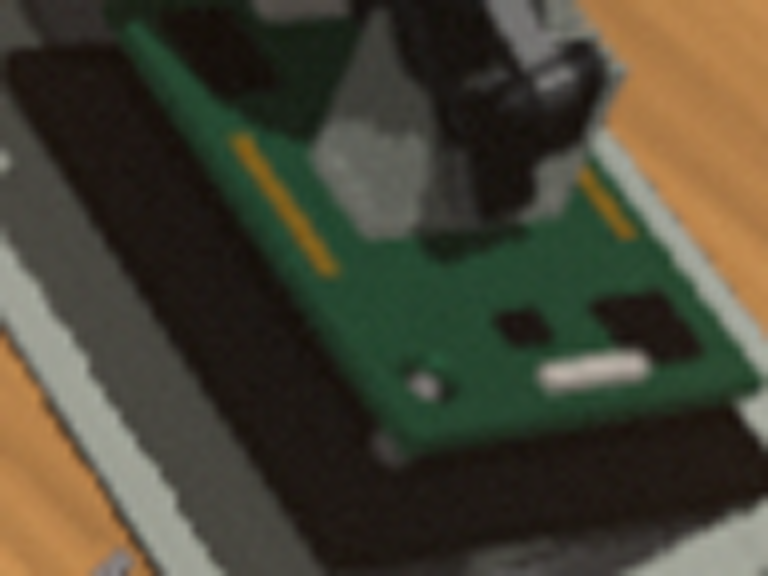

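View pics/p_w.png

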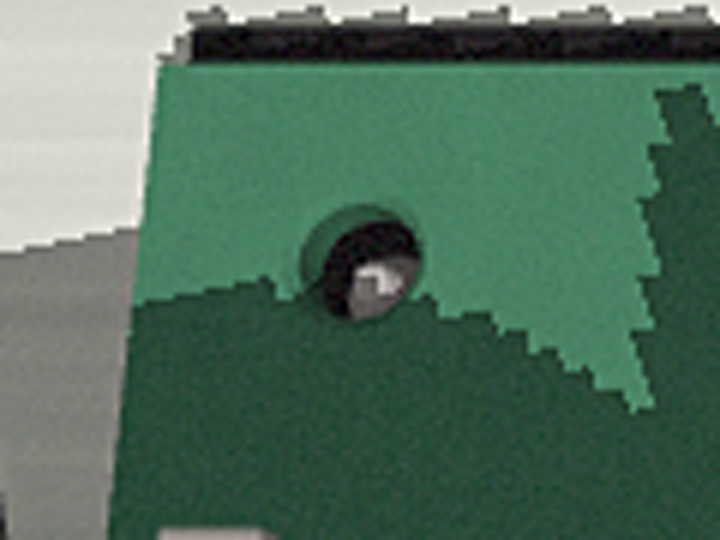

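The small pin's tip is now at crop (378,278), against (379,277) expected when aligned, and there is no contact force. I continue down.

Request:
{"op": "move_arm", "data": {"series": [{"slide": [1,-0.2,-1.7],"twist": 0},{"slide": [2,-0.4,-3.5],"twist": 0},{"slide": [3,-0.5,-5.2],"twist": 0},{"slide": [3,-0.5,-5.2],"twist": 0}]}}

```text
t: 16.35
position: [589.5, -82.0, 98.8]
orientation: [-0.451, 0.545, 0.451, 0.545]
ft_force: [0.1, 0.1, -4.5]
gripper_width: 29.8
```

Run:
```python
from h import *
state()
f=r.grab_frame("scene");print(crop(f,(235,260),48,"q_scene.png",8))
f=r.grab_frame("wrist");print(crop(f,(200,230),60,"q_w.png",6))
```

```text
t 16.35 pos [589.5 -82.   98.8] toolx [ 0. -0. -1.] zyaw 1.383 q [-0.28  0.41 -0.13  1.03 -0.   -0.09] F [ 0.1  0.1 -4.5] T [-0.03 -0.15 -0.02] w 29.8
(187, 224)
(140, 185)
```

View pics/q_scene.png

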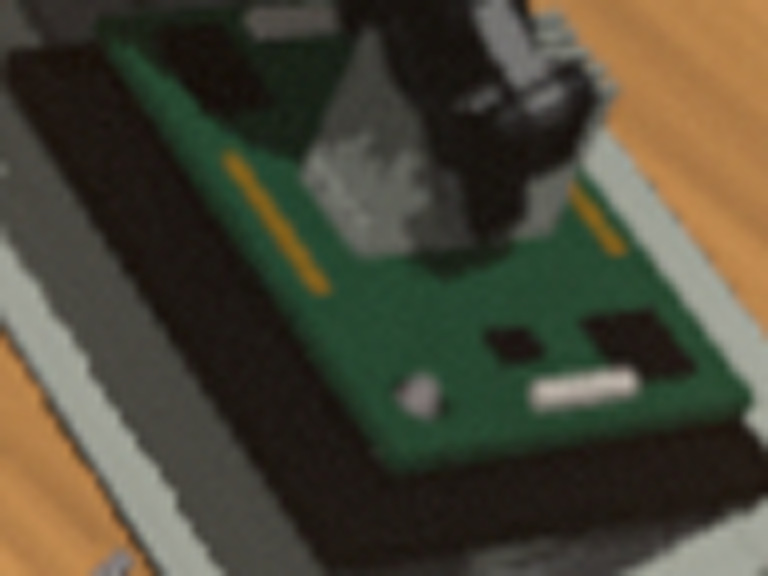

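View pics/q_w.png

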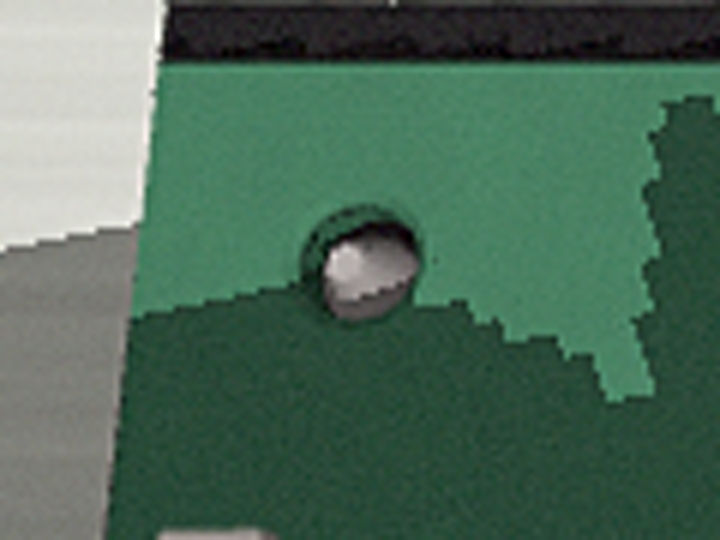

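Both pins are entering their holes without force. I continue.

Request:
{"op": "move_arm", "data": {"series": [{"slide": [1,0.1,-1.7],"twist": 0},{"slide": [2,0,-3.5],"twist": 0},{"slide": [3,-0.2,-5.2],"twist": 0},{"slide": [3,-0.2,-5.2],"twist": 0}]}}

```text
t: 16.95
position: [592.5, -82.2, 93.6]
orientation: [-0.451, 0.545, 0.451, 0.545]
ft_force: [-0.0, -1.0, -4.1]
gripper_width: 29.7
```

Run:
```python
from h import *
state()
f=r.grab_frame("wrist");print(crop(f,(200,230),60,"r_w.png",6))
```

```text
t 16.95 pos [592.5 -82.2  93.6] toolx [-0.  0. -1.] zyaw 1.383 q [-0.28  0.42 -0.13  1.02  0.   -0.09] F [-0.  -1.  -4.1] T [-0.03 -0.13  0.01] w 29.7
(140, 185)
```

View pics/r_w.png

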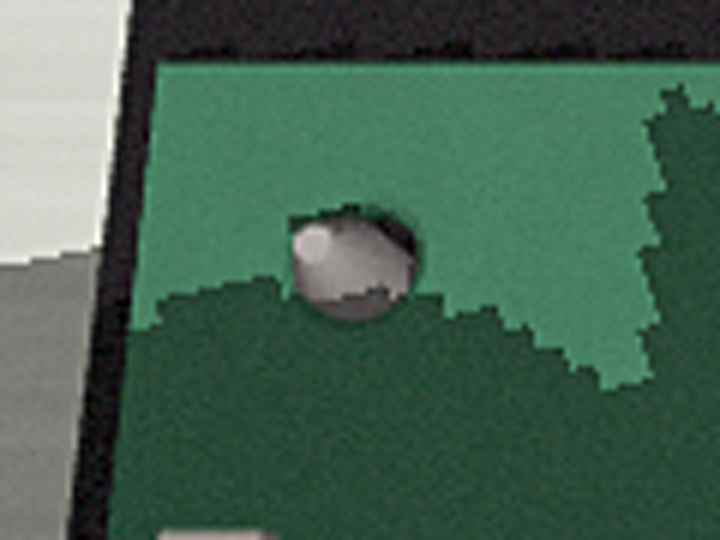

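Request:
{"op": "move_arm", "data": {"series": [{"slide": [1,-0.3,-1.7],"twist": 0},{"slide": [2,-0.5,-3.5],"twist": 0},{"slide": [3,-0.7,-5.2],"twist": 0},{"slide": [3,-0.7,-5.2],"twist": 0}]}}

```text
t: 17.5
position: [595.4, -82.9, 88.4]
orientation: [-0.451, 0.545, 0.451, 0.545]
ft_force: [-0.5, -0.0, -4.4]
gripper_width: 29.7
```

Request:
{"op": "move_arm", "data": {"series": [{"slide": [0.5,-0.1,-0.9],"twist": 0},{"slide": [1,-0.2,-1.7],"twist": 0},{"slide": [1,-0.2,-1.7],"twist": 0}]}}

```text
t: 17.88
position: [595.5, -82.9, 87.5]
orientation: [-0.451, 0.545, 0.451, 0.544]
ft_force: [-6.8, 0.6, 4.9]
gripper_width: 29.6
```

Run:
```python
from h import *
state()
f=r.grab_frame("scene");print(crop(f,(225,250),64,"s_scene.png",6))
f=r.grab_frame("wrist");cv2.imwrite("pics/s_w.png",f["img"])
```

```text
t 17.88 pos [595.5 -82.9  87.5] toolx [-0.001 -0.    -1.   ] zyaw 1.383 q [-0.28  0.43 -0.13  1.01 -0.   -0.09] F [-6.8  0.6  4.9] T [0.17 1.04 0.06] w 29.6
(161, 202)
```

View pics/s_scene.png

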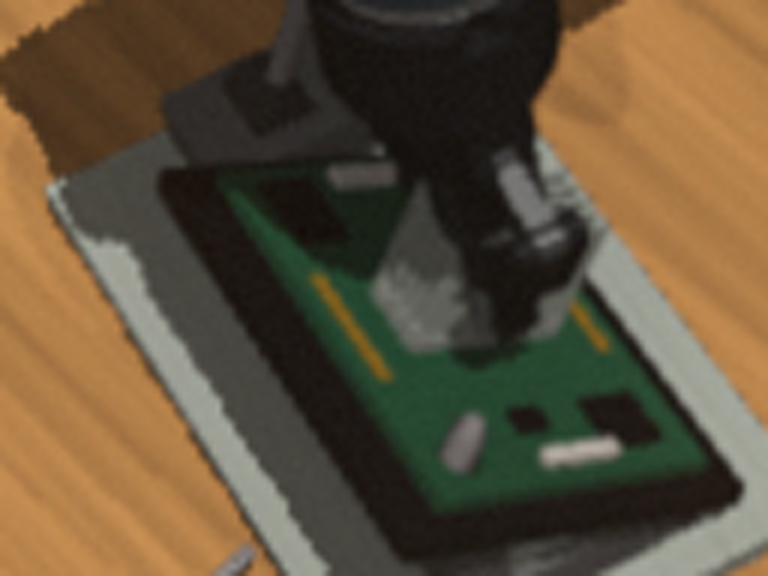

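View pics/s_w.png

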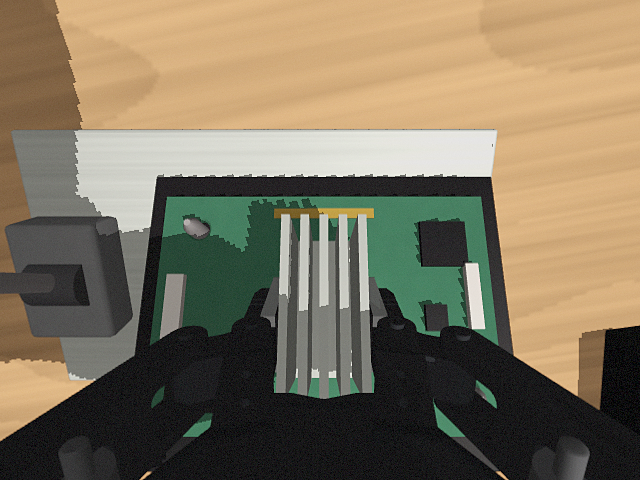

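The force rose along the bed normal at TCP z 87.5, exactly the predicted flush height. In the pictures the pins stand well through both holes. I release and retreat upward.

Request:
{"op": "move_arm", "data": {"series": [{"slide": [0,0,0],"twist": 0},{"slide": [0,0,0],"twist": 0},{"slide": [0,0,0],"twist": 0},{"slide": [0,0,0],"twist": 0},{"slide": [0,0,0],"twist": 0},{"slide": [0,0,0],"twist": 0}], "jaw": 0.8}}

```text
t: 18.73
position: [596.3, -83.1, 86.8]
orientation: [-0.451, 0.545, 0.451, 0.545]
ft_force: [-0.6, -0.2, -0.0]
gripper_width: 68.1
```

Request:
{"op": "move_arm", "data": {"series": [{"slide": [0,0,20],"twist": 0},{"slide": [0,0,50],"twist": 0},{"slide": [0,0,100],"twist": 0},{"slide": [-40,0,140],"twist": 0},{"slide": [-90,0,140],"twist": 0},{"slide": [-140,0,140],"twist": 0},{"slide": [-140,0,140],"twist": 0},{"slide": [-140,0,140],"twist": 0}]}}

```text
t: 19.73
position: [456.9, -83.3, 227.3]
orientation: [-0.451, 0.544, 0.45, 0.545]
ft_force: [0.6, -0.0, -0.1]
gripper_width: 68.4
```

Run:
```python
from h import *
state()
f,_=pts("scene",["board_center","lever_tip","bed"]);print(crop(f,(225,250),80,"t_scene.png",5))
f,_=pts("side",["board_center","lever_tip","bed"]);print(crop(f,(372,285),80,"t_side.png",5))
f=r.grab_frame("wrist");cv2.imwrite("pics/t_w.png",f["img"])
Rb=boardframe(0,YB,np.pi/6);print("expect centre",BED+Rb@[0,0,31.])
```

```text
t 19.73 pos [456.9 -83.3 227.3] toolx [ 0.001 -0.    -1.   ] zyaw 1.3826 q [-0.36  0.12 -0.2   1.25  0.   -0.17] F [ 0.6 -0.  -0.1] T [ 0.02 -0.01 -0.  ] w 68.4
scene board_center [(0.94, [214.7, 320.2, 28.7]), (0.74, [592.7, -82.1, 94.9])]
scene lever_tip [(0.8, [544.2, -222.7, 114.3])]
scene bed []
(145, 190)
side board_center [(0.7, [593.8, -80.4, 89.0])]
side lever_tip [(0.53, [403.1, -1.9, 4.6]), (0.49, [543.4, -225.5, 115.6])]
side bed []
(292, 225)
expect centre [593.07022092 -82.61836343  92.84678752]
```

View pics/t_scene.png

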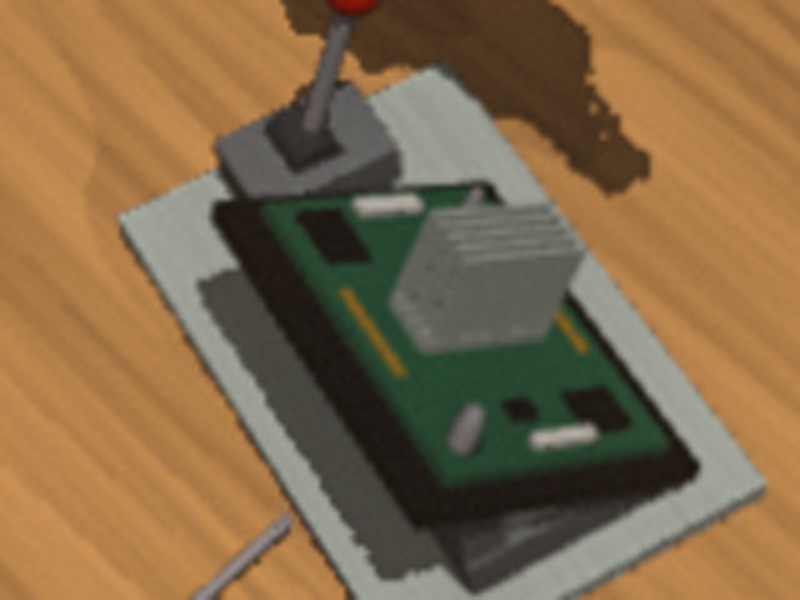

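View pics/t_side.png

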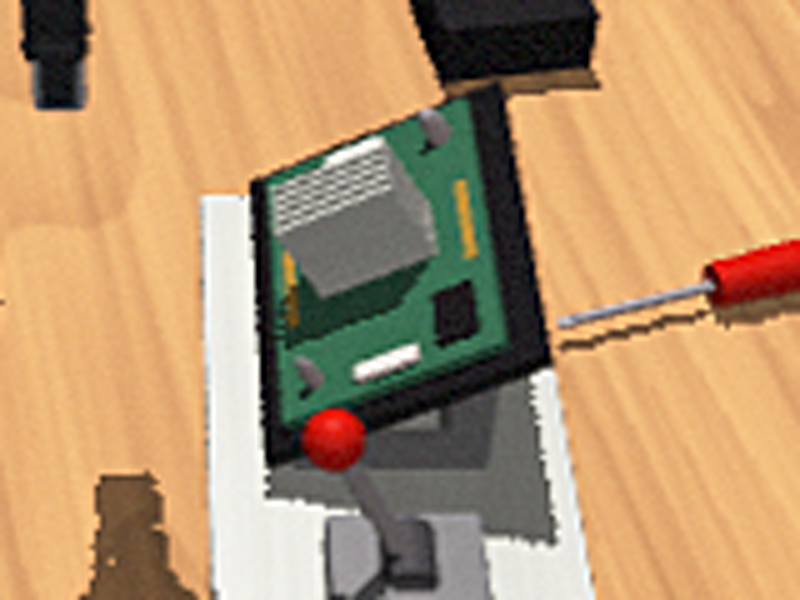

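View pics/t_w.png

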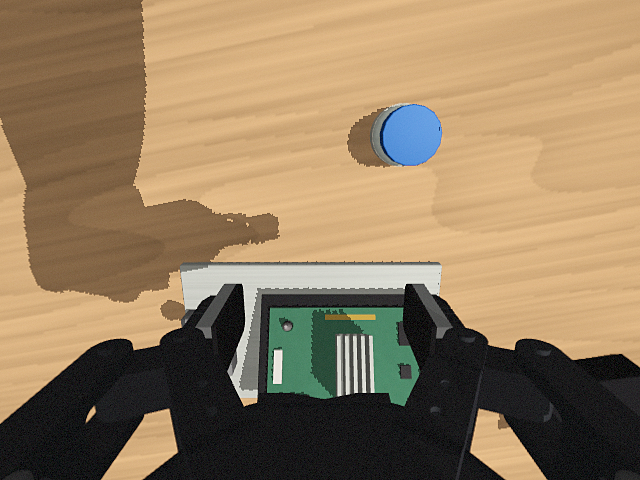

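The board is seated squarely with both pins through, and the network puts its centre at (593,-81,92) against (593,-83,93) expected. Next is the lever: I shut the jaws, come down on the near side of the ball, and push.

Request:
{"op": "move_arm", "data": {"series": [{"slide": [8,-50,0],"twist": 0},{"slide": [16,-100,0],"twist": 0},{"slide": [25,-134,0],"twist": 0},{"slide": [25,-134,0],"twist": 0},{"slide": [25,-134,-60],"twist": 0},{"slide": [25,-134,-122],"twist": 0},{"slide": [25,-134,-122],"twist": 0},{"slide": [25,-134,-122],"twist": 0}], "jaw": 0}}

```text
t: 21.18
position: [482.3, -217.1, 107.0]
orientation: [-0.452, 0.544, 0.45, 0.545]
ft_force: [0.5, 0.0, -0.5]
gripper_width: -0.0
```

Run:
```python
from h import *
state()
f=r.grab_frame("wrist");cv2.imwrite("pics/u_w.png",f["img"])
f=r.grab_frame("side");print(crop(f,(355,310),80,"u_side.png",5))
```

```text
t 21.18 pos [ 482.3 -217.1  107. ] toolx [ 0.002 -0.001 -1.   ] zyaw 1.3836 q [-0.58  0.3  -0.28  0.99  0.   -0.39] F [ 0.5  0.  -0.5] T [-0.03  0.01 -0.02] w -0.0
(275, 250)
```

View pics/u_w.png

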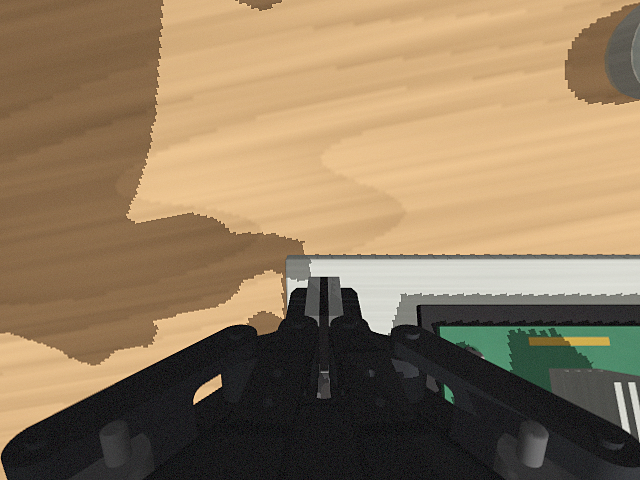

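View pics/u_side.png

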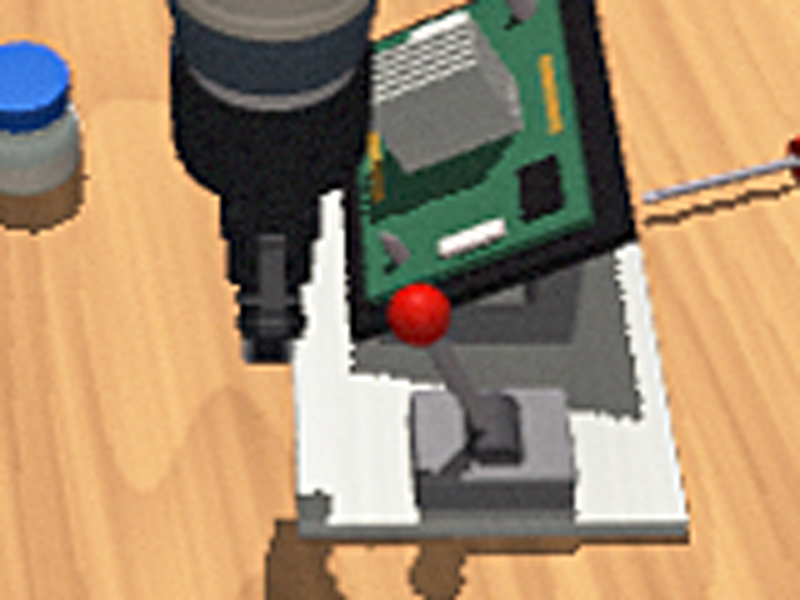

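The shut fingers stand on the robot's side of the ball, which is at side crop (420,313), and are clear of the board. I push along the bed's x direction.

Request:
{"op": "move_arm", "data": {"series": [{"slide": [19.7,-3.7,0],"twist": 0},{"slide": [34,-6.5,0],"twist": 0},{"slide": [49,-9.3,0],"twist": 0},{"slide": [64,-12,0],"twist": 0},{"slide": [79,-15,0],"twist": 0},{"slide": [93,-17.7,0],"twist": 0},{"slide": [103,-19.5,0],"twist": 0},{"slide": [110,-20.8,0],"twist": 0},{"slide": [110,-20.8,0],"twist": 0}]}}

```text
t: 22.4
position: [591.8, -237.9, 104.7]
orientation: [-0.451, 0.545, 0.451, 0.545]
ft_force: [-0.1, 0.2, 0.1]
gripper_width: -0.4
```

Request:
{"op": "move_arm", "data": {"series": [{"slide": [2,-0.4,0],"twist": 0},{"slide": [4,-0.8,0],"twist": 0},{"slide": [4,-0.8,0],"twist": 0}]}}

```text
t: 22.78
position: [595.3, -238.7, 105.0]
orientation: [-0.451, 0.545, 0.451, 0.545]
ft_force: [0.0, -0.3, 1.3]
gripper_width: 0.1
```

Run:
```python
from h import *
state()
f,_=pts("scene",["lever_tip"]);print(crop(f,(220,220),80,"v_scene.png",5))
f,_=pts("side",["lever_tip"]);print(crop(f,(375,310),80,"v_side.png",5))
for q in (0,.9,1.):
    a=q-.5; h=np.array([580.4,-232.9,34]);print(q,h+90*np.array([np.sin(a)*.983,-np.sin(a)*.186,np.cos(a)]))
```

```text
t 22.77 pos [ 595.3 -238.7  105. ] toolx [ 0. -0. -1.] zyaw 1.383 q [-0.51  0.48  0.    1.09  0.   -0.32] F [ 0.  -0.3  1.3] T [-0.03  0.07 -0.04] w 0.1
scene lever_tip [(0.68, [622.0, -240.1, 114.0])]
(140, 160)
side lever_tip [(0.67, [562.4, -139.9, 50.4]), (0.65, [621.7, -240.2, 113.9])]
(295, 250)
0 [ 537.9852226  -224.87441648  112.98243057]
0.9 [ 614.85184074 -239.41886305  116.89548946]
1.0 [ 622.8147774  -240.92558352  112.98243057]
```

View pics/v_scene.png

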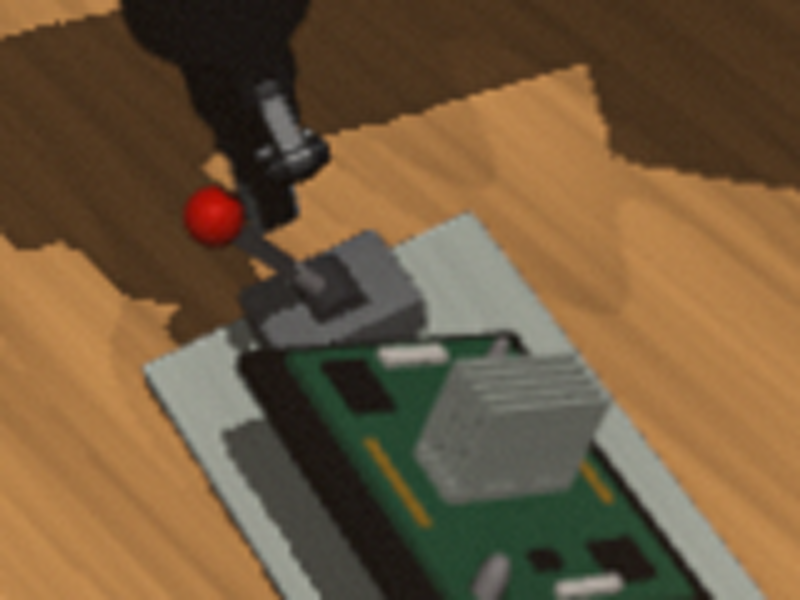

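View pics/v_side.png

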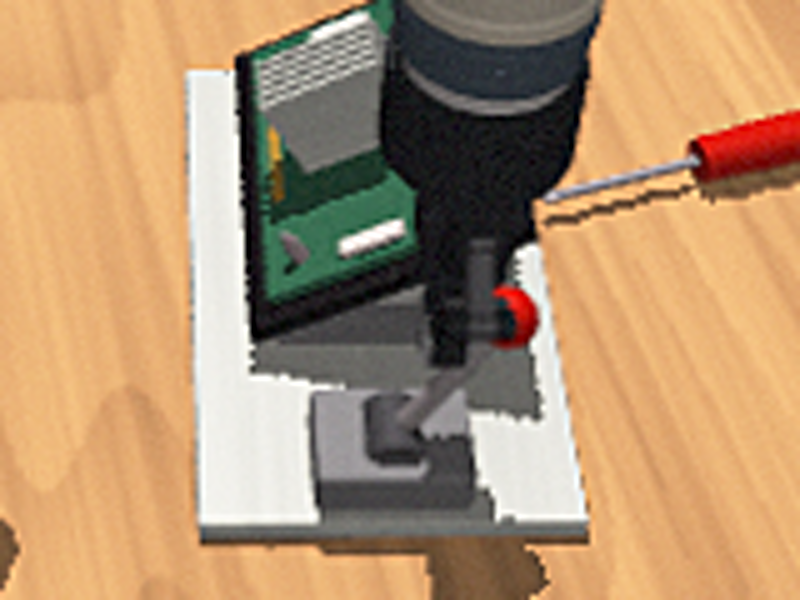

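The lever is nearly over, with the ball at x≈622 against 622.8 at full throw, but I have not felt the stop yet. I push on gently until the force rises.

Request:
{"op": "move_arm", "data": {"series": [{"slide": [1,-0.2,0],"twist": 0},{"slide": [2,-0.4,0],"twist": 0},{"slide": [2,-0.4,0],"twist": 0}]}}

```text
t: 23.35
position: [597.2, -239.0, 104.8]
orientation: [-0.451, 0.545, 0.451, 0.545]
ft_force: [-2.1, 1.4, -0.3]
gripper_width: 0.0
```

Request:
{"op": "move_arm", "data": {"series": [{"slide": [1,-0.2,0],"twist": 0},{"slide": [2,-0.4,0],"twist": 0},{"slide": [2,-0.4,0],"twist": 0}]}}

```text
t: 23.72
position: [597.8, -239.1, 104.5]
orientation: [-0.45, 0.546, 0.452, 0.544]
ft_force: [-9.4, 0.9, 2.1]
gripper_width: -0.1
```

The force rose to 9 N while the position stalled, so the lever is against its stop. I back off, rise and check.

Request:
{"op": "move_arm", "data": {"series": [{"slide": [-20,3.7,0],"twist": 0},{"slide": [-45,8.5,20],"twist": 0},{"slide": [-80,15,60],"twist": 0},{"slide": [-120,22,100],"twist": 0},{"slide": [-160,30,120],"twist": 0},{"slide": [-160,30,120],"twist": 0},{"slide": [-160,30,120],"twist": 0},{"slide": [-160,30,120],"twist": 0}]}}

```text
t: 24.72
position: [440.0, -209.6, 224.1]
orientation: [-0.451, 0.545, 0.451, 0.545]
ft_force: [-0.5, 0.1, -0.8]
gripper_width: 0.2
```

Run:
```python
from h import *
state()
f,_=pts("scene",["lever_tip","board_center","jar","carton","driver"]);print(crop(f,(220,240),80,"w_scene.png",5))
f,_=pts("side",["lever_tip","board_center","jar","carton","driver"]);print(crop(f,(375,290),80,"w_side.png",5))
```

```text
t 24.73 pos [ 440.  -209.6  224.1] toolx [-0.001  0.001 -1.   ] zyaw 1.3833 q [-0.62  0.16 -0.16  1.26  0.   -0.43] F [-0.5  0.1 -0.8] T [-0.03 -0.01 -0.01] w 0.2
scene lever_tip [(0.59, [622.2, -239.5, 111.1]), (0.45, [566.3, -140.2, 49.9])]
scene board_center [(0.6, [218.6, 322.8, 32.2])]
scene jar [(0.77, [403.6, 2.1, -1.6])]
scene carton [(0.83, [743.4, 158.2, 0.8]), (0.41, [566.4, -139.2, 45.9])]
scene driver [(0.83, [781.9, -86.8, 1.3]), (0.74, [402.6, 1.9, -2.7])]
(140, 180)
side lever_tip [(0.68, [622.9, -238.5, 113.0])]
side board_center [(0.67, [217.9, 322.9, 29.7]), (0.57, [594.9, -82.3, 90.7])]
side jar [(0.78, [404.3, -0.7, 5.6]), (0.2, [622.1, -237.6, 111.7])]
side carton [(0.68, [737.9, 166.3, -3.2])]
side driver [(0.8, [784.7, -83.2, -1.6])]
(295, 230)
```

View pics/w_scene.png

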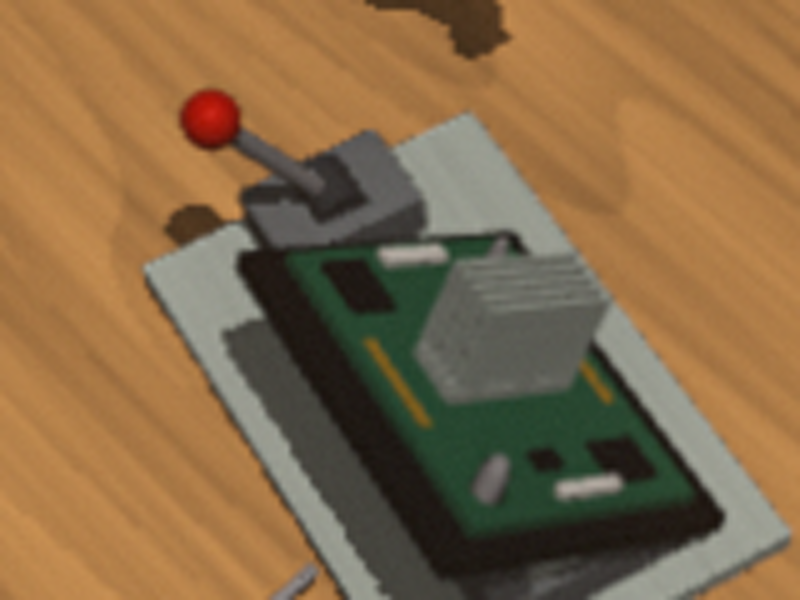

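View pics/w_side.png

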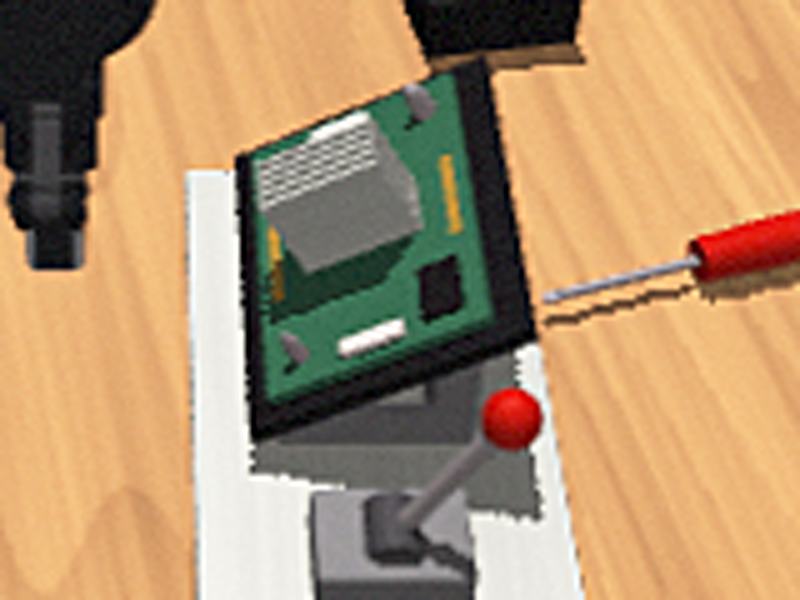

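Both views show the lever leaning to the far side, the board square on the bed with both pins through, and the bystanders unmoved. I hand in.

Run:
```python
from cell import r
print(r.finish_job())
```

```text
the job is handed in; nothing more can be done
None
```

The board is seated on the test stand with both pins through their holes. The red lever is fully over, and I handed the job in at about 25 s; no verdict came back.

**What I did:**
- **Grasp:** I gripped the green board by its heat sink. The moves can't tilt the tool, so I pressed the board lightly against the free part of the bed until it turned in the jaws to about 29.7°.
- **Seating:** I lifted it along the bed's normal, centred the holes over the pins by camera, and lowered it until it met the bed. I then let go.
- **Lever:** I pushed the lever over with the shut fingers until it reached its stop, at about 9 N.

**Last checks:**
- **Board:** contact came at a tool height of 87.5 mm, which is the height I had calculated for flush. After release the networks put the board's centre within about 4 mm of its seated place. Flushness rests on that contact and on the pictures; no camera measured the gap directly.
- **Lever:** the ball is at about (622, -239, 112), against (623, -241, 113) for fully over.
- **Bystanders:** the jar, carton and screwdriver read the same as at the start, within the networks' error. The gripper was touching nothing.

**What disagreed:**
- The scene and side cameras differed by 3–4 mm on where the bed is.
- Single-camera fits of the board were poor, so I relied on the pins seen inside the holes.
- The board slid about 5 mm in the jaws while being tilted; I measured this and allowed for it.
- In the final scene picture the network reported only the blue board. The side picture found the green one in place.

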